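# Fetch the parts basket out of the rinse tank with the hook rod

## Robot

A 7-joint arm with a two-finger parallel gripper is mounted at the origin on the work surface; the furniture and walls round the work are solid. World frame = base frame: x ahead of the robot, y to its left, z up, the work surface at z = 0. Lengths are in m, angles in rad, forces in N, time in s.
With the tool pointing down it reaches from about 0.4 to 0.85 m from the base axis. Payload 10.4 kg.
Tool frame: the origin (TCP) lies midway between the tips of the shut fingers; the grasp point (between the pads) lies 19 mm behind it; z points along the fingers, y is the line along which they close (so a half turn about z gives the same grasp; the last joint's range is limited). The gripper opens to 87 mm and grips with 3 to 60 N. Pads are 19 mm wide; open, the fingers measure 117 mm over their backs; the gripper's body (75 mm by 190 mm) begins 51 mm behind the grasp point.
Start: joints at [1.308, 0.332, -0.065, 1.46, 0.022, 1.35, -0.088], TCP at [0.148, -0.607, 0.223] pointing down, gripper open.
Joint ranges: [-2.6, 2.6], [-0.5, 2.12], [-1.47, 1.34], [0.16, 2.42], [-1.27, 4.41], [0.06, 2.06], [-2.6, 2.6]. Speed limits (rad/s): [2.22, 2.22, 2.79, 2.79, 3.14, 3.14, 3.14].

## Interface

Orientations are given as [roll, pitch, yaw] about the fixed x, y, z axes, in that order (R = Rz(yaw) Ry(pitch) Rx(roll)).
In Python, from plant import ctrl gives the robot as it stands.
- The arm moves only by the tool drive_tool, never from a script. Its argument "motion" is a list of rows, each a list of 7 numbers: the shift along the tool's x, y, z in m, then the turn, a rotation vector about the tool's x, y, z in rad, then the closure, from 0 (fully open) to 1 (shut). In form: [[x, y, z, ax, ay, az, jaw], ...]. A call has exactly 10 rows; each row shifts and turns the commanded pose from where the row before left it, along the tool's axes as they then stand; what a row does not reach is not made up. A row lasts 1/12 s, in which the tool goes at most 41.7 mm and 7.16 degrees, less where a joint would pass 70% of its speed; a pose out of reach is approached as far as the arm can. A call is refused whole if a number of a shift passes 0.0417 or a number of a turn 0.125, either way. A call with a gripper value outside its range is refused whole. The fingers move at their own pace and stop on an object; "squeeze" is the grip in N (left out, the last holds). Time passes only in rows, so rows that do not move let the fingers close, or fill a call up. It gives the time, the measured TCP pose, the force, the opening and the grip force at its end, in the units of the state.
- ctrl.sense(): the state, without advancing time (a new reading comes with each control period).
- ctrl.camera(name): name is "scene" or "top" or "wrist"; returns a dict with "frame" (400x640x3 uint8, red, green, blue), "z_map" (400x640 float32, m along the optical axis (not along the pixel's ray), 0 where there is no reading), "mtx" (3x3 intrinsics, pixels), "k1" (the pictures are not rectified: a ray, as slopes to the right and down, at radius r is drawn at 1 + k1 r^2 times it, then the intrinsics apply), "extrinsics" (4x4, takes a point from camera to world coordinates); the wrist camera has in their place "mount" (4x4, takes a point from camera to tool coordinates, whose origin is the TCP and whose axes are the flange's). Camera axes: x right, y up, looking along -z (the intrinsics and any distortion apply to the point x, -y, -z); pixel columns grow to the right and rows downward; lengths in m; the calibration is good to about 2 mm. A picture is of the moment at which its call begins: read the wrist's pose just before it.
- ctrl.close_job(): hands the job in; it is judged then, once.
Trained networks look in a picture, given as the dict that the camera call returned (one of the last four; its "shot" number tells which), for a name from the list of things; names that differ only in an ending like _2 or _b are one class to them, and where a whole thing is asked for, a point or a joint stands for the part that bears it (a point fixed in the world has none). Each returns a list of dicts, best first, with "p" (0 to 1); they miss things now and then, are a little off and sometimes report something else, mostly with a low value. They report only what shows in the picture. A call takes as long as a camera call. They do not tell look-alikes from the thing itself.
- ctrl.spot_in(picture, query): "location" ([x, y, z] in m, in world coordinates, good to about 4 mm: the middle of the surface that is visible of it).
- ctrl.cut_out(picture, query): "pixels" (400x640 bool, what is visible of it).
- ctrl.spot_point(picture, query): "location" ([x, y, z] in m, in world coordinates, good to about 4 mm: a listed point, or the origin of a listed thing).
The state is a dict: "time_s": time; "joint_pos": joint angles; "dq": joint speeds; "tau": joint torques, N m; "tool_pos": TCP position; "eef_rot": TCP orientation; "ft_force": force on the tool from outside, world axes, zero at the start; "moment": the same for the moment, N m; "gripper_width": finger opening in m; "finger_force": force on a finger pad.
Only numpy, scipy, OpenCV 4.12 (cv2) and the standard library are available. Lean on these libraries where they do the work, as an engineer would, in place of code of your own. Each camera call takes 0.05 s, during which the arm holds its last target. There are 200 camera calls.

## Task

Take the hook rod from its stand, feel for the basket's orange stirrup down in the narrow steel tank, hook it and lift the parts basket out, and gently set it down flat in the green drip tray; then unhook the rod and hang it back in its stand. Touch the basket only with the rod, never push or pull it hard with the hook (the stirrup is clamped and must not be forced; stay well under 1 kg of force), and do not disturb the other things on the bench.

Things in the scene. Friction and masses are not known exactly. Their poses are not given: they have to be found in the camera images.
- hook_rod: Hook rod hanging upright in the stand, 0.12 kg. Origin: lowest point of the hook, on the shaft's axis; z up the 6 mm round shaft. The J, of 6 mm bar, runs 14 mm along the rod's +x (axis to axis), then turns up; tip top 14 mm, inner floor of the J 6 mm above the origin; 8 mm clear between shaft and tip.
- rod_handle (a point): grip point, 125 mm above the rod's origin, on a square wooden handle 18 x 18 mm with sides along the rod's x and y, reaching from 89 to 149 mm above the origin
- rod_flange (a point): centre of the underside of the rod's flange (30 x 30 x 4 mm), 85 mm above the rod's origin
- stand: Fixed rod stand, dark wood; origin on the bench at the resting rod's centre line, z up. A level steel fork, 44 mm wide, 6 mm thick, carries the flange; its slot along x, 12 mm wide, is open to -x, where it ends 28 mm out plus flared guides to 41 mm; closed 20 mm beyond the origin. A post 40 mm wide stands at x 43 to 57 mm. Foot 110 x 90 x 8 mm.
- stand_seat (a point): point of the stand 110 mm above the bench (top of fork and post) where the centre of the flange's underside rests, shaft in the slot, hook about toward the stand's +y. The rod slides out toward -x once raised a few mm, and comes back the same way.
- tank: Fixed narrow steel tank, open on top; origin at the centre of its underside, z up. Inside 60 mm (x) by 140 mm (y), walls 5 mm, rim 125 mm above the bench. At each end wall (y) a notched ledge 16 mm deep, top 58 mm above the bench, carries one end of the basket's bar between cheeks 7 mm high, with 3.5 mm of play each side in x.
- basket: Blue basket of brass parts, 0.36 to 0.5 kg, loose on the ledges, its y along the tank's; origin at the centre of its underside (12 mm above the bench there), z up. Tub 36 (x) x 64 (y) x 28 mm. The hook must not press it with more than 10 N. Lifted by an off-centre stirrup it swings under the hook (centre of mass 12 mm up), tilted up to 22 degrees, and lands on its lower edge: let the hook give way sideways.
- basket_bar (a point): middle of the basket's 8 x 8 mm bar, 136 mm long in y, 50 mm above the basket's origin; 2 mm of play to each end wall; it begins to slide at 1 to 3 N. On it the orange stirrup and its black clamp block (14 mm long in y, top 7 mm above the bar's axis) are clamped anywhere from y = -27 to +27 mm: not reported, to be found by feel.
- stirrup_mid (a point): point 32 mm above basket_bar, where the stirrup's crossing wire (along x, 4 mm thick; legs 20 mm apart inside) WOULD be if clamped in the middle: it is really up to 27 mm off in y. A hook lowered over the bar beyond that range and pushed along the bar, tip first, J between block and wire, slips its tip under the wire until the shaft meets it.
- tray: Fixed green drip tray, origin at the centre of its underside; 90 (x) x 150 (y) x 14 mm outside, walls and floor 4 mm.
- dye_bottle: bystander: small amber bottle with black dropper cap, 33 x 34 x 102 mm, origin under its centre
- solder_spool: bystander: white reel lying flat, 55 x 55 x 28 mm, origin under its centre
- tape_roll: bystander: roll of masking tape lying flat, 100 x 98 x 25 mm, origin under its centre
- parts_box: bystander: clear hinged box, 69 x 72 x 35 mm, origin under its centre
Not all that is in view belongs to the job. Several things have the shape of the tray; the one meant has the colours described above.

How it is judged:
By the outcome, as a careful person would: the job done as asked, in the order asked, and still so for the second after the job is handed in, with the robot touching nothing.
It also fails if it takes over 72 s, if anything falls off the work surface, if the arm or the gripper's body presses on something with over 40 N, if the wrist force passes 120 N, or if a joint passes its speed limit or range.

## Working session

There is one attempt and no reset: what is moved stays moved. The work goes in short steps, Python scripts to look and compute and a tool call to move; the robot and the scene stay as the last step left them, time stands still between calls to the robot, and variables do not carry over. Pictures are saved under pics/ and viewed, at most 10 in all, crops included, and the job is handed in when it is done.

Besides the shell and the picture viewer there is one more tool, called after "Request:" by a JSON object that holds its "name" and its "arguments", one argument or row to a line. drive_tool: Moves the arm, as the interface text tells. Its arguments: {"type":"object","properties":{"motion":{"type":"array"},"squeeze":{"type":"number"}},"required":["motion"]}

```bash
mkdir -p pics; ls; cat > h.py <<'E'
import numpy as np, cv2
from scipy.spatial.transform import Rotation as R
from plant import ctrl
def T():
    s=ctrl.sense(); M=np.eye(4); M[:3,:3]=R.from_euler('xyz',s['eef_rot']).as_matrix(); M[:3,3]=s['tool_pos']; return M
def shot(n):
    t=T(); p=ctrl.camera(n); p['E']=t@p['mount'] if n=='wrist' else p['extrinsics']; return p
def cloud(p):
    v,u=np.mgrid[0:400,0:640].astype(float)
    K=p['mtx']; a=(u-K[0,2])/K[0,0]; b=(v-K[1,2])/K[1,1]
    x,y=a.copy(),b.copy()
    for _ in range(8):
        f=1+p['k1']*(x*x+y*y); x=a/f; y=b/f
    z=p['z_map']; P=np.stack([x*z,-y*z,-z],-1)
    W=P@p['E'][:3,:3].T+p['E'][:3,3]; W[z<=0]=np.nan; return W
def save(p,n): cv2.imwrite('pics/'+n,p['frame'][:,:,::-1])
E
python3 - <<'E'
from h import *
np.set_printoptions(precision=4,suppress=True)
s=ctrl.sense(); print({k:np.round(v,3) for k,v in s.items()})
pp={}
for n in ['scene','top']:
    p=shot(n); pp[n]=p; save(p,n+'0.png')
    for q in ['hook_rod','rod_handle','rod_flange','stand','stand_seat','tank','basket','basket_bar','stirrup_mid','tray','dye_bottle','solder_spool','tape_roll','parts_box']:
        r=ctrl.spot_point(p,q); print(n,q,[(np.round(d['location'],3).tolist(),round(d['p'],2)) for d in r[:3]])
im=np.vstack([pp['scene']['frame'],pp['top']['frame']])
E
```

```text
pics
{'time_s': np.float64(0.0), 'joint_pos': array([ 1.308,  0.333, -0.065,  1.461,  0.022,  1.35 , -0.088]), 'dq': array([-0.   ,  0.001,  0.002,  0.001, -0.003, -0.001,  0.001]), 'tau': array([ -0.   , -62.326,   0.024, -38.989,  -0.061,   0.04 ,   0.   ]), 'tool_pos': array([ 0.148, -0.607,  0.222]), 'eef_rot': array([-3.14,  0.  ,  0.24]), 'ft_force': array([1.36 , 0.054, 0.468]), 'moment': array([0.012, 0.009, 0.02 ]), 'finger_force': np.float64(0.0), 'gripper_width': np.float64(0.087)}
scene hook_rod [([0.468, -0.195, 0.024], 0.9)]
scene rod_handle [([0.468, -0.195, 0.153], 0.6), ([0.47, -0.192, 0.108], 0.37)]
scene rod_flange [([0.471, -0.191, 0.111], 0.7)]
scene stand [([0.467, -0.191, -0.001], 0.84)]
scene stand_seat [([0.465, -0.194, 0.112], 0.56), ([0.473, -0.192, 0.025], 0.44)]
scene tank [([0.566, 0.045, 0.001], 0.92)]
scene basket []
scene basket_bar []
scene stirrup_mid []
scene tray [([0.466, 0.291, -0.001], 0.96), ([0.4, 0.005, -0.006], 0.91)]
scene dye_bottle [([0.724, 0.259, 0.0], 0.83)]
scene solder_spool [([0.718, 0.122, 0.002], 0.66)]
scene tape_roll []
scene p
[... 193 characters left out ...]
5, 0.002], 0.29)]
top stand [([0.468, -0.194, 0.002], 0.66), ([0.466, -0.197, 0.11], 0.61)]
top stand_seat [([0.467, -0.196, 0.109], 0.95), ([0.466, -0.193, 0.15], 0.22)]
top tank [([0.57, 0.048, 0.001], 0.7), ([0.47, -0.195, 0.024], 0.6)]
top basket [([0.567, 0.046, 0.012], 0.79)]
top basket_bar [([0.565, 0.046, 0.061], 0.54)]
top stirrup_mid [([0.562, 0.047, 0.092], 0.91), ([0.569, 0.05, -0.001], 0.24)]
top tray [([0.398, 0.008, 0.003], 0.95), ([0.466, 0.29, 0.002], 0.85), ([0.566, 0.043, 0.012], 0.46)]
top dye_bottle [([0.728, 0.253, 0.004], 0.46)]
top solder_spool [([0.718, 0.118, -0.0], 0.72)]
top tape_roll [([0.718, -0.065, -0.003], 0.64)]
top parts_box [([0.708, -0.258, 0.003], 0.93)]
```

View pics/scene0.png

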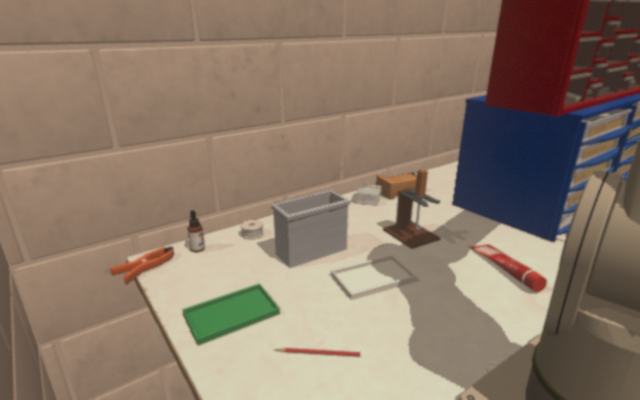

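View pics/top0.png

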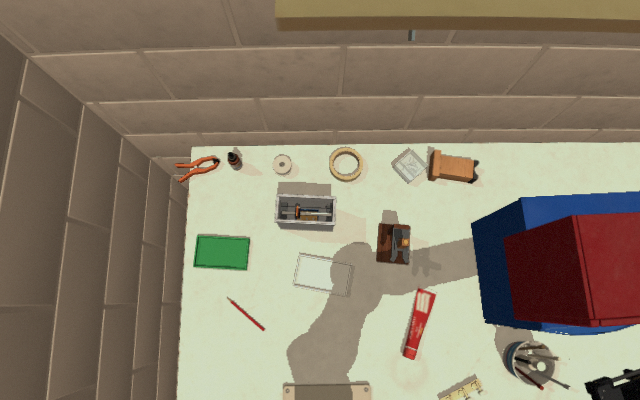

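Green tray (the one meant) is at scene px (231,312) and top px (222,252). The look-alike pale tray is at scene (373,276) and top (322,275). The stand with the rod is at top (394,243), the tank at (306,211). A close crop of tank, stand and tray follows.

```bash
python3 - <<'E'
from h import *
np.set_printoptions(precision=4,suppress=True)
p=shot('top'); f=p['frame'][:,:,::-1]; W=cloud(p)
a=cv2.resize(f[185:240,268:343],None,fx=5,fy=5,interpolation=cv2.INTER_CUBIC)
b=cv2.resize(f[205:275,368:428],None,fx=5,fy=5,interpolation=cv2.INTER_CUBIC)
c=cv2.resize(f[228:280,188:258],None,fx=5,fy=5,interpolation=cv2.INTER_CUBIC)
H=600; im=np.zeros((H,760,3),np.uint8); im[:275,:375]=a; im[:350,400:700]=b; im[300:560,:350]=c
cv2.imwrite('pics/crop1.png',im)
def rect(m,lab):
    q=W[m][:,:2].astype(np.float32); r=cv2.minAreaRect((q*1000)); print(lab,m.sum(),r, W[m].mean(0))
v,u=np.mgrid[0:400,0:640]
x,y,z=W[...,0],W[...,1],W[...,2]
m=(z>0.115)&(z<0.135)&(abs(x-.567)<.06)&(abs(y-.046)<.11); rect(m,'tankrim')
m=(z>0.1)&(z<0.118)&(abs(x-.467)<.09)&(abs(y+.194)<.09); rect(m,'fork+post')
m=(z>0.14)&(z<0.16)&(abs(x-.467)<.05)&(abs(y+.194)<.05); rect(m,'handle')
m=(z>0.004)&(z<0.012)&(abs(x-.467)<.12)&(abs(y+.194)<.12); rect(m,'foot')
hsv=cv2.cvtColor(p['frame'],cv2.COLOR_RGB2HSV)
m=(abs(hsv[...,0].astype(int)-65)<20)&(hsv[...,1]>120)&(abs(y-.29)<.1)&(abs(x-.466)<.1); rect(m,'tray')
m=(abs(hsv[...,0].astype(int)-15)<10)&(hsv[...,1]>100)&(abs(y-.046)<.06)&(abs(x-.566)<.025)
print('tank coloured', np.c_[u[m],v[m],(W[m]*1000).round(),p['frame'][m],][:40])
for i in range(190,234,3): print(i,(z[i,276:338:3]*1000).round().astype(int))
E
```

```text
tankrim 590 ((562.1218872070312, 48.12776565551758), (155.7305145263672, 76.68912506103516), 86.33535766601562) [0.5613 0.0485 0.1245]
fork+post 493 ((472.4072570800781, -194.03175354003906), (48.10440444946289, 100.21590423583984), 84.69920349121094) [ 0.4756 -0.1928  0.1112]
handle 20 ((461.94647216796875, -188.60812377929688), (22.40380859375, 10.701272010803223), 41.04570388793945) [ 0.4629 -0.1877  0.1488]
foot 1045 ((467.303955078125, -193.92254638671875), (238.26919555664062, 238.94203186035156), 0.021657679229974747) [ 0.4646 -0.1872  0.007 ]
tray 1634 ((465.6377258300781, 288.0198974609375), (148.80758666992188, 87.20335388183594), 86.0234603881836) [0.4663 0.2894 0.0058]
tank coloured [[300.   2. 591.  27. 821. 146. 128.  87.]
 [303.   2. 591.  24. 821. 145. 128.  86.]
 [322.   2. 591.   8. 821. 146. 131.  88.]
 [324.   2. 591.   6. 821. 148. 131.  89.]
 [329.   2. 591.   2. 821. 146. 128.  86.]
 [334.   2. 591.  -3. 821. 145. 127.  84.]
 [342.   2. 590. -10. 821. 147. 131.  87.]
 [344.   2. 591. -11. 820. 146. 129.  87.]
 [275.   3. 591.  49. 821. 142. 124.  84.]
 [280.   
[... 1879 characters left out ...]
   6  10  11   9  10  60
  57 129  -2]
211 [129  91  66  66   6   4   4  94  33  24  19  19  19  27  41   6   3  65
  66 124  -1]
214 [126  90  63  64  63  64  74  96  69  68  67  69  64  67  67  65  66  68
  64 124   3]
217 [126  83  64  66   6   4   8  73  34  25  33  19  34  18   5   5   6  61
  63 128   3]
220 [127 127 125 126 124 123 127 123 126  24  32  23  33  21   7   6   4  66
  67 124   2]
223 [  0  94  99  97 117 116 120 123 125 124 125 123 123 125 125 127 127 126
 128 127   1]
226 [ 2 46 51 52 53 54 57 60 64 65 69 67 73 78 78 78 85 87 84 90  0]
229 [ 1  1  1  4  4 11 10 11 16 23 19 24 27 28 28 33 33 35 41  1  0]
232 [-1  0  2  0  1 -3  3  0  4 -1  1  2  1 -2  2  0  0  2  1  4  2]
```

View pics/crop1.png

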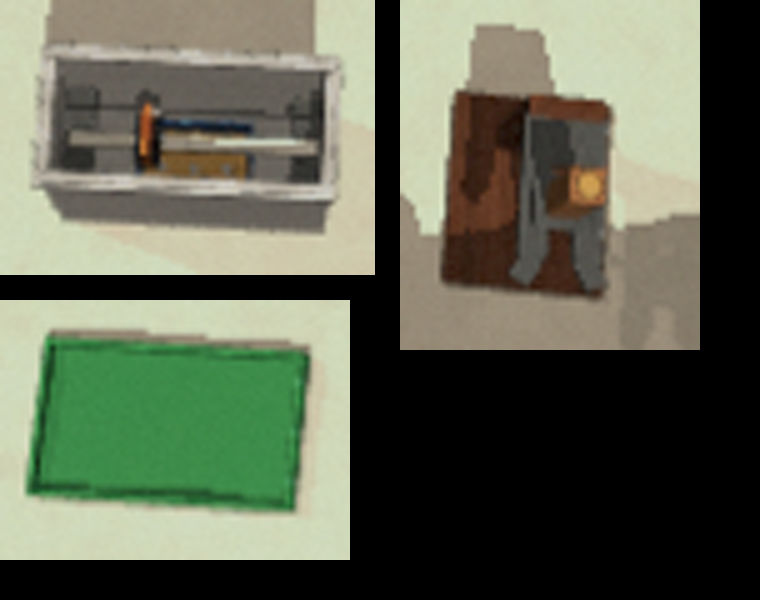

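The crop shows the orange stirrup (top px ≈(297,211)) toward the +y end of the tank. The fork opens to −x with the handle at (485,242), and the green tray is confirmed. Next I check obstacles on the way and work out the stirrup.

```bash
cat >> h.py <<'E'
def delta(target,yaw):
    t=T(); s=ctrl.sense()
    d=t[:3,:3].T@(np.array(target)-t[:3,3])
    Rt=R.from_euler('xyz',[np.pi,0,yaw]); rv=(R.from_matrix(t[:3,:3]).inv()*Rt).as_rotvec()
    print('tool delta mm',(d*1000).round(1),'rv',rv.round(3)); return d,rv
E
python3 - <<'E'
from h import *
np.set_printoptions(precision=3,suppress=True)
p=shot('top'); W=cloud(p); x,y,z=np.moveaxis(W,-1,0)
for (a,b) in [(205,299),(206,297)]: pass
print('stirrup px',[(i,(W[i,j]*1000).round().tolist()) for i in (206,209,211,213) for j in (295,296,297,298,299)])
print('obst grid max z: rows x, cols y -0.8..-0.2')
q=shot('scene'); W2=cloud(q); A=np.vstack([W.reshape(-1,3),W2.reshape(-1,3)])
for xx in np.arange(-.05,.75,.08):
    row=[]
    for yy in np.arange(-.8,-.2,.06):
        m=(A[:,0]>=xx)&(A[:,0]<xx+.08)&(A[:,1]>=yy)&(A[:,1]<yy+.06); row.append('%5.2f/%4.2f'%(A[m,2].max(),A[m,2].min()) if m.any() else '  -       ')
    print(round(xx,2),*row)
for pq in (p,q):
    for n in ['stirrup_mid','basket_bar','tank','stand_seat']:
        pass
d=delta([.467,-.194,.2],-.07)
E
```

```text
stirrup px [(206, [595.0, 81.0, 17.0]), (206, [576.0, 73.0, 97.0]), (206, [576.0, 70.0, 96.0]), (206, [593.0, 72.0, 22.0]), (206, [594.0, 69.0, 20.0]), (209, [575.0, 77.0, 67.0]), (209, [568.0, 73.0, 98.0]), (209, [568.0, 70.0, 98.0]), (209, [575.0, 69.0, 67.0]), (209, [574.0, 66.0, 68.0]), (211, [567.0, 77.0, 76.0]), (211, [563.0, 73.0, 94.0]), (211, [562.0, 70.0, 100.0]), (211, [569.0, 69.0, 65.0]), (211, [569.0, 67.0, 67.0]), (213, [563.0, 77.0, 71.0]), (213, [557.0, 73.0, 97.0]), (213, [557.0, 70.0, 96.0]), (213, [563.0, 69.0, 68.0]), (213, [564.0, 67.0, 66.0])]
obst grid max z: rows x, cols y -0.8..-0.2
-0.05   -          -          -          -          -          -          -          -          -          -          -       
0.03  0.01/-0.00  0.01/-0.00  0.01/-0.00  0.01/-0.00  0.01/-0.00  0.01/-0.01  0.03/-0.00  0.03/-0.00  0.02/-0.01  0.01/-0.01  0.01/-0.01
0.11  0.01/-0.01  0.01/-0.00  0.27/-0.00  0.37/-0.00  0.39/-0.00  0.17/-0.01  0.03/-0.00  0.02/-0.00  0.01/-0.01  0.04/-0.01  0.01/-0.00
0.19  0.01/-0.01  0.24/-0.00  0.25/-0.00  0.24/-0.00  0.28/-0.01  0.30/-0.01  0.30/
[... 215 characters left out ...]
 -          -          -         0.54/0.53  0.54/-0.00  0.54/-0.00  0.01/-0.00  0.11/-0.01  0.11/-0.01
0.43   -         0.30/0.30  0.30/0.30  0.30/0.30  0.30/0.30  0.54/0.30  0.54/-0.00  0.54/-0.01  0.01/-0.01  0.18/-0.00  0.18/-0.00
0.51   -         0.30/0.29  0.30/0.30  0.30/0.30  0.30/-0.00  0.30/-0.01  0.30/-0.01  0.01/-0.01  0.82/-0.01  0.82/-0.01  0.82/-0.01
0.59  0.01/-0.00  0.01/-0.00  0.01/-0.01  0.01/-0.01  0.01/-0.00  0.04/-0.01  0.05/-0.01  0.05/-0.00  0.82/-0.01  0.82/-0.01  0.82/-0.00
0.67  0.01/-0.00  0.01/-0.00  0.01/-0.00  0.01/-0.01  0.01/-0.01  0.05/-0.00  0.05/-0.00  0.06/-0.00  0.06/-0.01  0.04/-0.00  0.01/-0.01
tool delta mm [ 407.5 -325.7   22.6] rv [ 0.   -0.    0.31]
```

```bash
python3 - <<'E'
from h import *
p=shot('top'); q=shot('scene'); A=np.vstack([cloud(p).reshape(-1,3),cloud(q).reshape(-1,3)])
hs=np.vstack([cv2.cvtColor(i['frame'],cv2.COLOR_RGB2HSV).reshape(-1,3) for i in (p,q)]).astype(int)
m0=(hs[:,1]>130)&((abs(hs[:,0]-110)<15)|(hs[:,0]<6)|(hs[:,0]>172))&(A[:,1]<-.25)&(A[:,1]>-.9)&(A[:,0]>.1)&(A[:,0]<.75)
B=A[m0]
for z0 in np.arange(.0,.6,.06):
    b=B[(B[:,2]>z0)&(B[:,2]<z0+.06)]
    if len(b)>5: print(round(z0,2),len(b),'x',np.percentile(b[:,0],[1,50,99]).round(3),'y',np.percentile(b[:,1],[1,50,99]).round(3))
b=B[(B[:,2]>.28)]
for x0 in np.arange(.22,.6,.03):
    c=b[(b[:,0]>x0)&(b[:,0]<x0+.03)]
    if len(c)>4: print('x',round(x0,2),'ymax',np.percentile(c[:,1],98).round(3),'z',c[:,2].min().round(2),c[:,2].max().round(2))
s=ctrl.camera('wrist'); save(s,'w0.png'); print(s['mount'].round(3), s['k1'], s['mtx'][0,0])
E
```

```text
0.0 1327 x [0.237 0.345 0.534] y [-0.492 -0.428 -0.251]
0.06 2812 x [0.264 0.359 0.531] y [-0.442 -0.431 -0.423]
0.12 3730 x [0.264 0.366 0.53 ] y [-0.771 -0.431 -0.423]
0.18 3776 x [0.252 0.342 0.532] y [-0.774 -0.432 -0.423]
0.24 5040 x [0.251 0.429 0.546] y [-0.715 -0.436 -0.423]
0.3 5027 x [0.276 0.367 0.545] y [-0.755 -0.375 -0.37 ]
0.36 4414 x [0.291 0.357 0.451] y [-0.692 -0.374 -0.37 ]
0.42 5153 x [0.291 0.357 0.452] y [-0.685 -0.374 -0.37 ]
0.48 10579 x [0.292 0.374 0.454] y [-0.479 -0.392 -0.371]
x 0.25 ymax -0.431 z 0.28 0.3
x 0.28 ymax -0.373 z 0.28 0.54
x 0.31 ymax -0.373 z 0.28 0.54
x 0.34 ymax -0.372 z 0.28 0.54
x 0.37 ymax -0.371 z 0.28 0.54
x 0.4 ymax -0.37 z 0.28 0.54
x 0.43 ymax -0.369 z 0.28 0.54
x 0.46 ymax -0.423 z 0.28 0.3
x 0.49 ymax -0.423 z 0.28 0.3
x 0.52 ymax -0.423 z 0.28 0.3
x 0.55 ymax -0.667 z 0.3 0.3
[[-0.     0.963  0.27   0.073]
 [ 1.     0.001 -0.001  0.   ]
 [-0.001  0.27  -0.963 -0.162]
 [ 0.     0.     0.     1.   ]] -0.0421181058401416 351.8122026098515
```

View pics/w0.png

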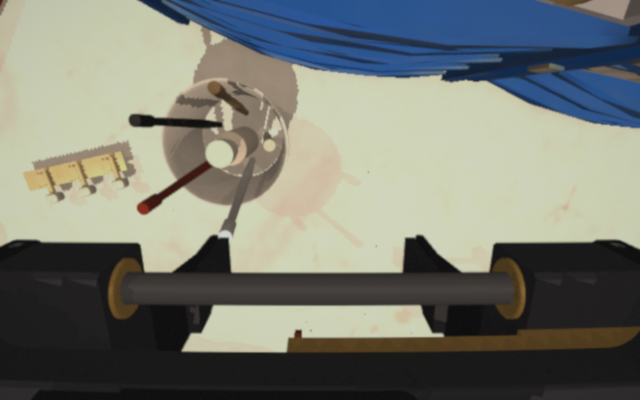

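The wrist view shows a pen cup ahead-left at px (225,140) and the blue cabinet along the top. I'll pull back and up first, then turn the tool so the camera side faces inward when passing the cabinet corner.

Request:
{"name": "drive_tool", "arguments": {
  "motion": [
    [0.0015,-0.019,-0.006,0,0,0,0],
    [0.0015,-0.019,-0.006,0,0,0,0],
    [0.0015,-0.019,-0.006,0,0,0,0],
    [0.0015,-0.019,-0.006,0,0,0,0],
    [0.0015,-0.019,-0.006,0,0,0,0],
    [0.0015,-0.019,-0.006,0,0,0,0],
    [0.0015,-0.019,-0.006,0,0,0,0],
    [0.0015,-0.019,-0.006,0,0,0,0],
    [0.0015,-0.019,-0.006,0,0,0,0],
    [0.0015,-0.019,-0.006,0,0,0,0]
  ]
}}

```text
time_s: 2.63
tool_pos: [0.1177, -0.418, 0.2829]
eef_rot: [3.141, -0.0, 0.24]
ft_force: [-0.4, -0.6, -0.0]
gripper_width: 0.087
finger_force: 0.0
```

Request:
{"name": "drive_tool", "arguments": {
  "motion": [
    [0,0,0,0,0,-0.12,0],
    [0,0,0,0,0,-0.12,0],
    [0,0,0,0,0,-0.12,0],
    [0,0,0,0,0,-0.12,0],
    [0,0,0,0,0,-0.12,0],
    [0,0,0,0,0,-0.12,0],
    [0,0,0,0,0,-0.12,0],
    [0,0,0,0,0,-0.12,0],
    [0,0,0,0,0,-0.12,0],
    [0,0,0,0,0,-0.12,0]
  ]
}}

```text
time_s: 3.47
tool_pos: [0.1179, -0.419, 0.2827]
eef_rot: [3.141, 0.0, 1.446]
ft_force: [1.1, 0.4, -0.2]
gripper_width: 0.0868
finger_force: 0.0
```

```bash
python3 - <<'E'
from h import *
s=ctrl.sense(); print({k:np.round(s[k],3).tolist() for k in ('time_s','joint_pos','tool_pos','eef_rot','ft_force')})
delta([.22,-.325,.28],2.18)
E
```

```text
{'time_s': 3.467, 'joint_pos': [1.238, -0.115, -0.043, 1.827, -0.005, 1.428, 1.071], 'tool_pos': [0.118, -0.419, 0.283], 'eef_rot': [3.141, 0.0, 1.446], 'ft_force': [1.122, 0.442, -0.181]}
tool delta mm [106.   89.6   2.7] rv [ 0.     0.    -0.734]
```

Request:
{"name": "drive_tool", "arguments": {
  "motion": [
    [0,0,0,0,0,-0.12,0],
    [0,0,0,0,0,-0.12,0],
    [0,0,0,0,0,-0.12,0],
    [0,0,0,0,0,-0.12,0],
    [0,0,0,0,0,-0.12,0],
    [0,0,0,0,0,-0.12,0],
    [0.005,0.034,0,0,0,0,0],
    [0.005,0.034,0,0,0,0,0],
    [0.005,0.034,0,0,0,0,0],
    [0.005,0.034,0,0,0,0,0]
  ]
}}

```text
time_s: 4.3
tool_pos: [0.2208, -0.3256, 0.2827]
eef_rot: [-3.141, 0.001, 2.159]
ft_force: [0.6, -0.4, -0.2]
gripper_width: 0.087
finger_force: 0.0
```

Request:
{"name": "drive_tool", "arguments": {
  "motion": [
    [0,0.033,0,0,0,0,0],
    [0,0.033,0,0,0,0,0],
    [0,0.033,0,0,0,0,0],
    [0,0.033,0,0,0,0,0],
    [0,0,0,0,0,-0.12,0],
    [0,0,0,0,0,-0.12,0],
    [0,0,0,0,0,-0.12,0],
    [0,0,0,0,0,-0.12,0],
    [0,0,0,0,0,-0.12,0],
    [0,0,0,0,0,-0.12,0]
  ]
}}

```text
time_s: 5.13
tool_pos: [0.3297, -0.2534, 0.2827]
eef_rot: [-3.141, 0.0, 2.886]
ft_force: [-0.0, -0.3, 0.1]
gripper_width: 0.0867
finger_force: 0.0
```

```bash
python3 - <<'E'
from h import *
s=ctrl.sense(); print({k:np.round(s[k],3).tolist() for k in ('time_s','joint_pos','tool_pos','eef_rot','ft_force')})
p=shot('wrist'); save(p,'w1.png')
for q in ['hook_rod','rod_handle','rod_flange','stand_seat']:
    print(q,[(np.round(d['location'],4).tolist(),round(d['p'],2)) for d in ctrl.spot_point(p,q)[:2]])
delta([.44,-.194,.28],3.07)
E
```

```text
{'time_s': 5.133, 'joint_pos': [0.912, -0.15, -0.324, 1.853, -0.048, 1.43, 1.913], 'tool_pos': [0.33, -0.253, 0.283], 'eef_rot': [-3.141, 0.0, 2.886], 'ft_force': [-0.033, -0.281, 0.072]}
hook_rod [([0.4698, -0.1927, 0.0274], 0.56)]
rod_handle [([0.4617, -0.1937, 0.1503], 0.88)]
rod_flange []
stand_seat []
tool delta mm [-90.8  86.4   2.6] rv [-0.     0.    -0.194]
```

Request:
{"name": "drive_tool", "arguments": {
  "motion": [
    [0,0,0,0,0,-0.09,0],
    [0,0,0,0,0,-0.09,0],
    [-0.022,0.0115,0,0,0,0,0],
    [-0.022,0.0115,0,0,0,0,0],
    [-0.022,0.0115,0,0,0,0,0],
    [-0.022,0.0115,0,0,0,0,0],
    [-0.022,0.0115,0,0,0,0,0],
    [-0.022,0.0115,0,0,0,0,0],
    [0,0,0,0,0,0,0],
    [0,0,0,0,0,0,0]
  ]
}}

```text
time_s: 6.22
tool_pos: [0.4675, -0.1947, 0.2822]
eef_rot: [3.141, -0.001, 3.059]
ft_force: [-0.9, 0.3, 0.2]
gripper_width: 0.0871
finger_force: 0.0
```

```bash
python3 - <<'E'
from h import *
s=ctrl.sense(); print({k:np.round(s[k],3).tolist() for k in ('time_s','joint_pos','tool_pos','eef_rot','ft_force')})
p=shot('wrist'); save(p,'w2.png'); W=cloud(p)
for q in ['hook_rod','rod_handle','rod_flange','stand_seat']:
    print(q,[(np.round(d['location'],4).tolist(),round(d['p'],2)) for d in ctrl.spot_point(p,q)[:2]])
x,y,z=np.moveaxis(W,-1,0)
def rect(m,l):
    print(l,m.sum(),cv2.minAreaRect((W[m][:,:2]*1000).astype(np.float32)),np.median(W[m],0).round(4))
n=(abs(x-.467)<.09)&(abs(y+.194)<.06)
rect(n&(z>.168)&(z<.18),'handle top'); rect(n&(z>.105)&(z<.1125),'fork'); rect(n&(z>.1125)&(z<.119),'flange')
E
```

```text
{'time_s': 6.217, 'joint_pos': [0.755, 0.072, -0.47, 1.652, 0.032, 1.426, 1.769], 'tool_pos': [0.467, -0.195, 0.282], 'eef_rot': [3.141, -0.001, 3.059], 'ft_force': [-0.894, 0.322, 0.154]}
hook_rod [([0.4691, -0.1908, 0.0259], 0.71), ([0.4665, -0.1938, 0.149], 0.36)]
rod_handle [([0.466, -0.1929, 0.1497], 0.74)]
rod_flange [([0.4666, -0.1926, 0.1097], 0.79)]
stand_seat [([0.465, -0.1947, -0.001], 0.74)]
handle top 508 ((466.4654846191406, -193.14529418945312), (17.691295623779297, 17.85869789123535), 84.57085418701172) [ 0.4652 -0.1933  0.1742]
fork 2671 ((471.719970703125, -192.9261932373047), (49.19963455200195, 99.59306335449219), 85.6995849609375) [ 0.4807 -0.1989  0.11  ]
flange 445 ((466.40496826171875, -193.32203674316406), (29.82058334350586, 29.680707931518555), 83.18119812011719) [ 0.459  -0.1944  0.1139]
```

View pics/w2.png

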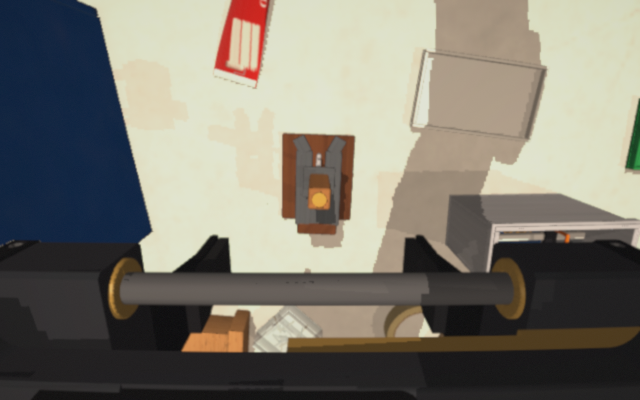

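The view shows the handle at px (319,197) over the fork (slot opening up-image, −x), and the rod centred at (0.4665, −0.193). Grasping now.

Request:
{"name": "drive_tool", "arguments": {
  "motion": [
    [0.001,0.0015,0.019,0,0,0.01,0],
    [0,0,0.019,0,0,0,0],
    [0,0,0.019,0,0,0,0],
    [0,0,0.019,0,0,0,0],
    [0,0,0.019,0,0,0,0],
    [0,0,0.019,0,0,0,0],
    [0,0,0.019,0,0,0,0],
    [0,0,0.018,0,0,0,0],
    [0,0,0,0,0,0,0],
    [0,0,0,0,0,0,0.5]
  ],
  "squeeze": 40
}}

```text
time_s: 7.3
tool_pos: [0.4652, -0.1942, 0.1315]
eef_rot: [3.141, -0.001, 3.049]
ft_force: [1.0, -0.7, 0.5]
gripper_width: 0.0848
finger_force: 0.0
```

Request:
{"name": "drive_tool", "arguments": {
  "motion": [
    [0,0,0,0,0,0,1],
    [0,0,0,0,0,0,1],
    [0,0,0,0,0,0,1],
    [0,0,0,0,0,0,1],
    [0,0,0,0,0,0,1],
    [0,0,0,0,0,0,1],
    [0,0,0,0,0,0,1],
    [0,0,0,0,0,0,1],
    [0,0,0,0,0,0,1],
    [0,0,0,0,0,0,1]
  ],
  "squeeze": 40
}}

```text
time_s: 8.13
tool_pos: [0.4659, -0.1939, 0.1315]
eef_rot: [-3.142, -0.0, 3.05]
ft_force: [-0.1, -0.8, -0.2]
gripper_width: 0.0217
finger_force: 0.0
```

```bash
python3 - <<'E'
from h import *
s=ctrl.sense(); print({k:np.round(s[k],4).tolist() for k in s})
E
```

```text
{'time_s': 8.1333, 'joint_pos': [0.7394, 0.177, -0.4736, 1.8676, 0.0895, 1.1177, 1.7119], 'dq': [-0.0008, -0.0005, -0.0015, 0.0002, 0.0016, -0.0002, 0.0003], 'tau': [-0.0009, -45.2057, -2.6328, -35.7793, 0.0578, 0.0733, 0.0001], 'tool_pos': [0.4659, -0.1939, 0.1315], 'eef_rot': [-3.1416, -0.0001, 3.0498], 'ft_force': [-0.1471, -0.8246, -0.2257], 'moment': [0.1069, -0.1706, 0.011], 'finger_force': 0.0, 'gripper_width': 0.0217}
```

Request:
{"name": "drive_tool", "arguments": {
  "motion": [
    [0,0,0,0,0,0,1],
    [0,0,0,0,0,0,1],
    [0,0,0,0,0,0,1],
    [0,0,0,0,0,0,1],
    [0,0,0,0,0,0,1],
    [0,0,0,0,0,0,1],
    [0,0,0,0,0,0,1],
    [0,0,-0.003,0,0,0,1],
    [0,0,-0.005,0,0,0,1],
    [0,0,0,0,0,0,1]
  ],
  "squeeze": 45
}}

```text
time_s: 8.97
tool_pos: [0.4664, -0.1942, 0.1406]
eef_rot: [-3.141, 0.001, 3.05]
ft_force: [-0.1, -0.5, -1.0]
gripper_width: 0.018
finger_force: 45.0
```

```bash
python3 - <<'E'
from h import *
s=ctrl.sense(); print({k:np.round(s[k],4).tolist() for k in s})
E
```

```text
{'time_s': 8.9667, 'joint_pos': [0.7411, 0.1673, -0.474, 1.8575, 0.0843, 1.135, 1.7161], 'dq': [-0.0013, 0.0065, 0.0007, 0.0115, 0.0056, -0.0181, -0.0035], 'tau': [0.1348, -44.7206, -2.3809, -35.7905, 0.014, 0.3456, 0.0447], 'tool_pos': [0.4664, -0.1942, 0.1406], 'eef_rot': [-3.141, 0.0013, 3.0497], 'ft_force': [-0.1454, -0.53, -1.015], 'moment': [0.026, -0.1718, -0.0221], 'finger_force': 44.9963, 'gripper_width': 0.018}
```

Request:
{"name": "drive_tool", "arguments": {
  "motion": [
    [0.006,0,0,0,0,0,1],
    [0.012,0,0,0,0,0,1],
    [0.014,0,0,0,0,0,1],
    [0.014,0,0,0,0,0,1],
    [0.014,0,0,0,0,0,1],
    [0,0,-0.026,0,0,0,1],
    [0,0,-0.026,0,0,0,1],
    [0,0,-0.026,0,0,0,1],
    [0,0,-0.026,0,0,0,1],
    [0,0,-0.026,0,0,0,1]
  ]
}}

```text
time_s: 9.8
tool_pos: [0.4055, -0.1882, 0.2708]
eef_rot: [-3.141, -0.0, 3.05]
ft_force: [0.3, -0.6, -1.8]
gripper_width: 0.0177
finger_force: 45.0
```

Request:
{"name": "drive_tool", "arguments": {
  "motion": [
    [-0.0137,0.0243,0,0,0,0,1],
    [-0.0137,0.0243,0,0,0,0,1],
    [-0.0137,0.0243,0,0,0,0,1],
    [-0.0137,0.0243,0,0,0,0,1],
    [-0.0137,0.0243,0,0,0,0,1],
    [-0.0137,0.0243,0,0,0,0,1],
    [-0.0137,0.0243,0,0,0,0,1],
    [-0.0137,0.0243,0,0,0,0,1],
    [-0.0137,0.0243,0,0,0,0,1],
    [-0.0137,0.0243,0,0,0,0,1]
  ]
}}

```text
time_s: 10.63
tool_pos: [0.5651, 0.0418, 0.2694]
eef_rot: [-3.141, -0.0, 3.049]
ft_force: [0.2, -0.5, -0.7]
gripper_width: 0.0178
finger_force: 45.0
```

Request:
{"name": "drive_tool", "arguments": {
  "motion": [
    [0,0,0,0,0,0,1],
    [0,0,0,0,0,0,1],
    [0,0,0,0,0,0,1],
    [0,0,0,0,0,0,1],
    [0,0,0,0,0,0,1],
    [0,0,0,0,0,0,1],
    [0,0,0,0,0,0,1],
    [0,0,0,0,0,0,1],
    [0,0,0,0,0,0,1],
    [0,0,0,0,0,0,1]
  ]
}}

```text
time_s: 11.47
tool_pos: [0.5649, 0.0409, 0.2696]
eef_rot: [-3.141, 0.0, 3.05]
ft_force: [-0.6, 0.0, -0.6]
gripper_width: 0.0173
finger_force: 45.0
```

```bash
python3 - <<'E'
from h import *
s=ctrl.sense(); print({k:np.round(s[k],4).tolist() for k in ('time_s','joint_pos','tool_pos','eef_rot','ft_force','gripper_width','finger_force')})
p=shot('wrist'); W=cloud(p); x,y,z=np.moveaxis(W,-1,0)
f=p['frame']
for q in ['hook_rod','rod_handle','rod_flange','tank','basket','basket_bar','stirrup_mid']:
    print(q,[(np.round(d['location'],4).tolist(),round(d['p'],2)) for d in ctrl.spot_point(p,q)[:2]])
cv2.imwrite('pics/w3.png',cv2.resize(f[60:300,160:540,::-1],None,fx=2,fy=2,interpolation=cv2.INTER_CUBIC))
hsv=cv2.cvtColor(f,cv2.COLOR_RGB2HSV).astype(int)
n=(abs(x-.565)<.034)&(abs(y-.047)<.075)
o=n&(abs(hsv[...,0]-11)<7)&(hsv[...,1]>170)&(z>.085)&(z<.103)
print('orange',o.sum(),(W[o].min(0)*1000).round(1),(np.median(W[o],0)*1000).round(1),(W[o].max(0)*1000).round(1),cv2.minAreaRect((W[o][:,:2]*1000).astype(np.float32)) if o.sum()>3 else '')
v,u=np.where(o); print('px',u.min(),u.max(),v.min(),v.max()) if len(u) else 0
m=(z>.119)&(z<.131)&(abs(x-.565)<.06)&(abs(y-.047)<.1); print('rim',m.sum(),cv2.minAreaRect((W[m][:,:2]*1000).astype(np.float32)))
b=n&(z>.06)&(z<.072)&(abs(y-.047)<.05); print('bar',b.sum(),cv2.minAreaRect((W[b][:,:2]*1000).astype(np.float32)),np.median(W[b],0))
E
```

```text
{'time_s': 11.4667, 'joint_pos': [0.4372, 0.2507, -0.7027, 1.518, 0.1627, 1.4324, 1.2064], 'tool_pos': [0.5649, 0.0409, 0.2696], 'eef_rot': [-3.1415, 0.0001, 3.0497], 'ft_force': [-0.5833, 0.0104, -0.5659], 'gripper_width': 0.0173, 'finger_force': 44.9963}
hook_rod [([0.5674, 0.0434, 0.1635], 0.97)]
rod_handle [([0.5642, 0.0414, 0.2872], 0.69)]
rod_flange [([0.5659, 0.0405, 0.2461], 0.65), ([0.5655, 0.0437, 0.1647], 0.56)]
tank [([0.5642, 0.0438, 0.0008], 0.96)]
basket [([0.564, 0.0472, 0.0123], 0.93)]
basket_bar [([0.5639, 0.0493, 0.0617], 0.82)]
stirrup_mid [([0.5603, 0.0456, 0.0937], 0.59)]
orange 117 [550.1  68.7  85. ] [563.3  70.8  95.3] [577.9  73.1  97.8] ((564.0159912109375, 71.1517562866211), (3.9425086975097656, 27.797653198242188), 86.81387329101562)
px 346 350 162 191
rim 4092 ((562.311279296875, 47.67640686035156), (156.39828491210938, 76.35445404052734), 86.28363037109375)
bar 1187 ((563.2940673828125, 47.04861068725586), (99.74530029296875, 64.8838882446289), 89.8160171508789) [0.56339109 0.05583558 0.06616293]
```

View pics/w3.png

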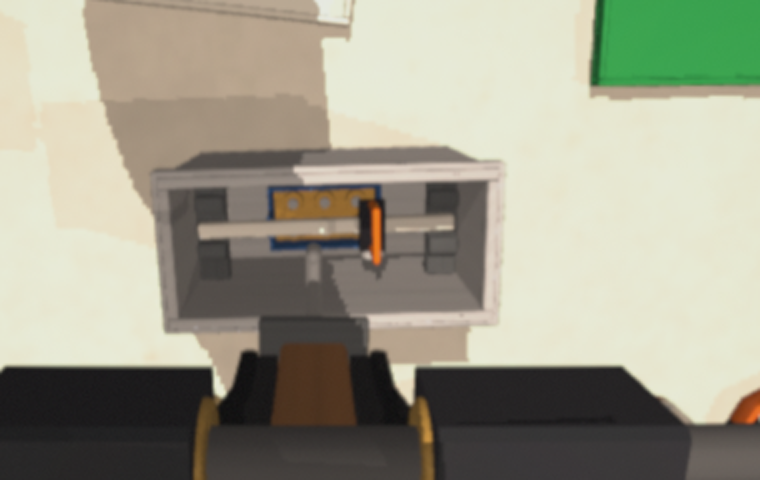

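The crop shows the orange wire at crop (377,232), toward +y, and the rod's shaft ending at (313,248). The J isn't obvious, so I check its direction from the depth.

```bash
python3 - <<'E'
from h import *
p=shot('wrist'); W=cloud(p); x,y,z=np.moveaxis(W,-1,0)
m=(z>.15)&(z<.235)&(abs(x-.565)<.05)&(abs(y-.041)<.05)
for z0 in np.arange(.155,.235,.008):
    k=m&(z>=z0)&(z<z0+.008)
    if k.sum(): 
        q=W[k]*1000; print(round(z0*1000),k.sum(),q.min(0).round(1),q.max(0).round(1),q.mean(0).round(1))
t=p['shot']
c=ctrl.cut_out(p,'hook_rod'); 
for d in c[:1]:
    k=d['pixels']; v,u=np.where(k); print(d['p'],k.sum(),u.min(),u.max(),v.min(),v.max())
    k2=k&(z<.185); print((W[k2]*1000).round(0)[:30])
q=shot('scene'); cv2.imwrite('pics/s3.png',cv2.resize(q['frame'][120:270,230:400,::-1],None,fx=4,fy=4,interpolation=cv2.INTER_CUBIC))
E
```

```text
163 99 [548.9  37.7 165.4] [565.   44.4 170.8] [558.6  41.  168.3]
171 77 [548.9  37.8 171. ] [565.1  44.4 178.6] [555.   41.3 175.6]
179 23 [562.9  37.9 179.1] [564.8  43.1 186.4] [563.6  40.7 182.8]
187 26 [562.8  38.  187.1] [564.8  43.  194.9] [563.5  40.6 191.1]
195 28 [562.9  38.  195.1] [564.8  43.  202.7] [563.5  40.4 199. ]
203 29 [562.6  38.2 203. ] [564.5  42.9 210.8] [563.5  40.6 207.2]
211 4 [562.7  39.6 211.8] [563.2  41.6 213.4] [563.   40.6 212.5]
0.95 3481 289 344 182 324
[[549.  41. 170.]
 [549.  42. 171.]
 [549.  42. 170.]
 [549.  43. 169.]
 [550.  40. 170.]
 [549.  41. 173.]
 [549.  42. 174.]
 [549.  42. 174.]
 [550.  43. 172.]
 [550.  44. 171.]
 [550.  40. 174.]
 [549.  41. 176.]
 [549.  42. 176.]
 [549.  42. 176.]
 [550.  43. 175.]
 [550.  44. 175.]
 [551.  44. 169.]
 [550.  40. 175.]
 [550.  41. 176.]
 [550.  41. 176.]
 [550.  42. 176.]
 [550.  43. 176.]
 [550.  44. 176.]
 [551.  44. 173.]
 [551.  39. 175.]
 [551.  40. 176.]
 [551.  41. 175.]
 [551.  41. 177.]
 [551.  42. 176.]
 [551.  43. 176.]]
```

View pics/s3.png

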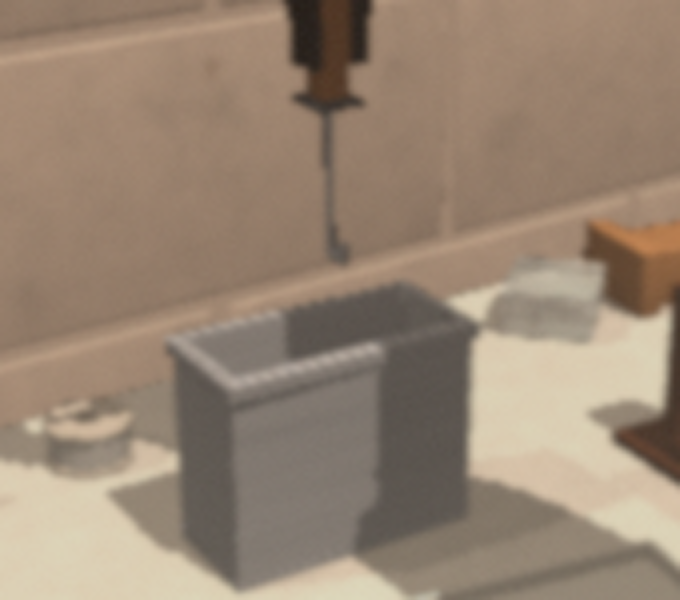

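The depth shows the J actually points toward world −x (tip at x≈0.550, shaft axis at x≈0.566). The tool must turn by −1.54 rad so the hook points along the tank's +y, then I descend before the wire.

Request:
{"name": "drive_tool", "arguments": {
  "motion": [
    [0,0,0,0,0,0.11,1],
    [0,0,0,0,0,0.11,1],
    [0,0,0,0,0,0.11,1],
    [0,0,0,0,0,0.11,1],
    [0,0,0,0,0,0.11,1],
    [0,0,0,0,0,0.11,1],
    [0,0,0,0,0,0.11,1],
    [0,0,0,0,0,0.11,1],
    [0,0,0,0,0,0.11,1],
    [0,0,0,0,0,0.11,1]
  ],
  "squeeze": 55
}}

```text
time_s: 12.85
tool_pos: [0.5649, 0.041, 0.2695]
eef_rot: [3.142, 0.0, 1.944]
ft_force: [0.5, -0.8, -1.0]
gripper_width: 0.0176
finger_force: 55.0
```

Request:
{"name": "drive_tool", "arguments": {
  "motion": [
    [0,0,0,0,0,0.11,1],
    [0,0,0,0,0,0.11,1],
    [0,0,0,0,0,0.11,1],
    [0,0,0,0,0,0.11,1],
    [0,0,0,0,0,0,1],
    [0,0,0,0,0,0,1],
    [0,0,0,0,0,0,1],
    [0,0,0,0,0,0,1],
    [0,0,0,0,0,0,1],
    [0,0,0,0,0,0,1]
  ]
}}

```text
time_s: 13.68
tool_pos: [0.5649, 0.041, 0.2695]
eef_rot: [3.142, 0.0, 1.511]
ft_force: [0.0, -0.2, -1.3]
gripper_width: 0.0178
finger_force: 55.0
```

```bash
python3 - <<'E'
from h import *
s=ctrl.sense(); print({k:np.round(s[k],4).tolist() for k in ('time_s','joint_pos','tool_pos','eef_rot','ft_force','gripper_width','finger_force')})
p=shot('wrist'); W=cloud(p); x,y,z=np.moveaxis(W,-1,0)
m=(z>.15)&(z<.235)&(abs(x-.565)<.05)&(abs(y-.041)<.05)
for z0 in np.arange(.155,.22,.016):
    k=m&(z>=z0)&(z<z0+.016)
    if k.sum(): 
        q=W[k]*1000; print(round(z0*1000),k.sum(),q.min(0).round(1),q.max(0).round(1),q.mean(0).round(1))
hsv=cv2.cvtColor(p['frame'],cv2.COLOR_RGB2HSV).astype(int)
o=(abs(x-.565)<.034)&(abs(y-.047)<.075)&(abs(hsv[...,0]-11)<7)&(hsv[...,1]>170)&(z>.085)&(z<.103)
print('orange',o.sum(),(W[o].min(0)*1000).round(1),(np.median(W[o],0)*1000).round(1),(W[o].max(0)*1000).round(1))
E
```

```text
{'time_s': 13.6833, 'joint_pos': [0.2974, 0.2232, -0.5292, 1.5249, 0.1132, 1.4241, -0.2975], 'tool_pos': [0.5649, 0.041, 0.2695], 'eef_rot': [3.1415, 0.0, 1.5108], 'ft_force': [0.0459, -0.1933, -1.3257], 'gripper_width': 0.0178, 'finger_force': 54.9964}
155 98 [561.7  39.8 165.6] [567.9  55.7 171. ] [564.8  45.9 168.4]
171 103 [561.8  39.7 171.3] [567.9  55.7 186.8] [564.9  47.9 177.2]
187 52 [561.9  39.9 187.1] [567.   42.2 203. ] [564.4  41.3 195.1]
203 35 [561.3  39.  203.1] [566.8  42.  212.4] [564.4  41.2 207.3]
orange 115 [551.4  69.7  85. ] [564.   71.9  95.6] [577.3  74.3  97.5]
```

Request:
{"name": "drive_tool", "arguments": {
  "motion": [
    [0,0,0.011,0,0,0,1],
    [0,0,0.012,0,0,0,1],
    [0,0,0.012,0,0,0,1],
    [0,0,0.012,0,0,0,1],
    [0,0,0.012,0,0,0,1],
    [0,0,0.012,0,0,0,1],
    [0,0,0.01,0,0,0,1],
    [0,0,0.0085,0,0,0,1],
    [0,0,0,0,0,0,1],
    [0,0,0,0,0,0,1]
  ]
}}

```text
time_s: 14.57
tool_pos: [0.5648, 0.041, 0.1797]
eef_rot: [-3.141, 0.0, 1.51]
ft_force: [-1.0, -0.4, -1.3]
gripper_width: 0.0177
finger_force: 55.0
```

Request:
{"name": "drive_tool", "arguments": {
  "motion": [
    [0.001,0,0,0,0,0,1],
    [0.002,0,0,0,0,0,1],
    [0.002,0,0,0,0,0,1],
    [0.002,0,0,0,0,0,1],
    [0.002,0,0,0,0,0,1],
    [0.002,0,0,0,0,0,1],
    [0.002,0,0,0,0,0,1],
    [0.002,0,0,0,0,0,1],
    [0.001,0,0,0,0,0,1],
    [0,0,0,0,0,0,1]
  ]
}}

```text
time_s: 15.4
tool_pos: [0.5659, 0.0573, 0.18]
eef_rot: [3.142, -0.0, 1.51]
ft_force: [0.1, -0.9, -0.9]
gripper_width: 0.0176
finger_force: 55.0
```

```bash
cat >> h.py <<'E'
def st():
    s=ctrl.sense(); print({k:np.round(s[k],4).tolist() for k in ('time_s','tool_pos','eef_rot','ft_force','moment','gripper_width')})
def hookwire(zh,xy):
    """hook (steel, near xy, height zh = rod origin) and orange wire as seen by the wrist"""
    p=shot('wrist'); W=cloud(p); x,y,z=np.moveaxis(W,-1,0); n=(abs(x-xy[0])<.03)&(abs(y-xy[1])<.05)
    hsv=cv2.cvtColor(p['frame'],cv2.COLOR_RGB2HSV).astype(int); org=(abs(hsv[...,0]-11)<7)&(hsv[...,1]>150)
    o=n&org&(z>zh-.005)&(z<zh+.04); g=n&~org&(z>zh-.002)&(z<zh+.06)&(hsv[...,1]<60)&(abs(x-xy[0])<.008)
    for l,m in (('orange',o),('grey',g)):
        if m.sum(): q=W[m]*1000; print(l,m.sum(),np.percentile(q,2,0).round(1),np.percentile(q,50,0).round(1),np.percentile(q,98,0).round(1))
    return p,W,o
E
python3 - <<'E'
from h import *
st(); p,W,o=hookwire(.0735,(.565,.06)); save(p,'w4.png')
E
```

```text
{'time_s': 15.4, 'tool_pos': [0.5659, 0.0573, 0.18], 'eef_rot': [3.1415, -0.0, 1.5103], 'ft_force': [0.1433, -0.8616, -0.9192], 'moment': [0.0052, -0.1143, -0.0111], 'gripper_width': 0.0176}
orange 256 [551.8  68.1  68.7] [564.4  72.3  95.3] [577.4  74.2  97. ]
grey 208 [562.7  56.7  76.9] [565.2  58.   88.8] [568.1  72.1 121.3]
```

Request:
{"name": "drive_tool", "arguments": {
  "motion": [
    [0.001,0,0,0,0,0,1],
    [0.0015,0,0,0,0,0,1],
    [0.0015,0,0,0,0,0,1],
    [0.0015,0,0,0,0,0,1],
    [0.0015,0,0,0,0,0,1],
    [0.0015,0,0,0,0,0,1],
    [0.001,0,0,0,0,0,1],
    [0.0005,0,0,0,0,0,1],
    [0,0,0,0,0,0,1],
    [0,0,0,0,0,0,1]
  ]
}}

```text
time_s: 16.28
tool_pos: [0.5665, 0.0669, 0.18]
eef_rot: [-3.142, 0.0, 1.51]
ft_force: [0.1, -0.1, -1.8]
gripper_width: 0.0176
finger_force: 55.0
```

```bash
python3 - <<'E'
from h import *
st(); p,W,o=hookwire(.0735,(.565,.06)); 
cv2.imwrite('pics/w5.png',cv2.resize(p['frame'][120:280,220:420,::-1],None,fx=4,fy=4,interpolation=cv2.INTER_CUBIC))
E
```

```text
{'time_s': 16.2833, 'tool_pos': [0.5665, 0.0669, 0.18], 'eef_rot': [-3.1416, 0.0001, 1.5099], 'ft_force': [0.1399, -0.1227, -1.7664], 'moment': [-0.0322, -0.121, 0.0684], 'gripper_width': 0.0176}
orange 266 [551.8  66.8  68.8] [564.   72.1  95.2] [577.5  74.2  97. ]
grey 213 [563.4  65.8  76.9] [566.4  71.2  87.2] [569.3  81.5 121.6]
```

View pics/w5.png

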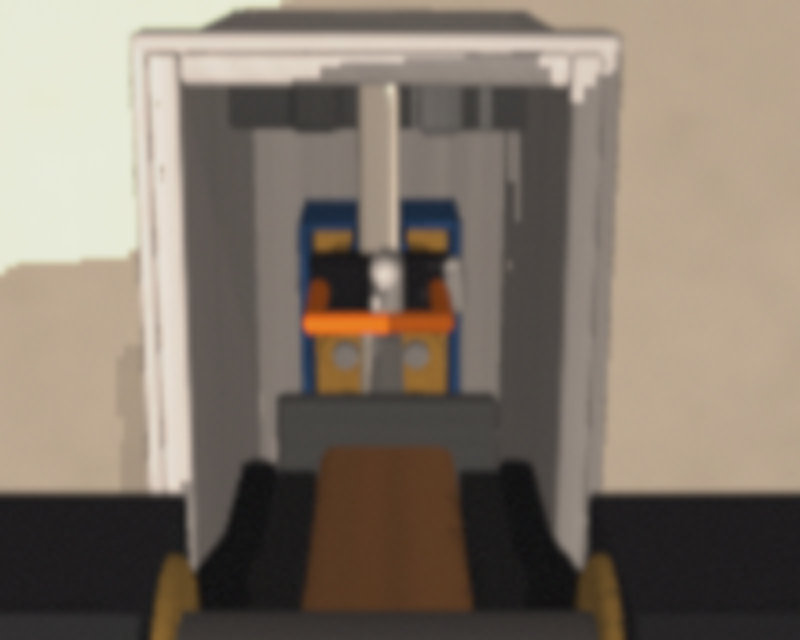

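The crop shows the hook tip (385,270) past the orange wire (378,322), centred between the legs, with the shaft behind it. I lift slowly, letting the hook give way toward −y as the basket tilts.

Request:
{"name": "drive_tool", "arguments": {
  "motion": [
    [0,0,-0.001,0,0,0,1],
    [0,0,-0.002,0,0,0,1],
    [0,0,-0.002,0,0,0,1],
    [0,0,-0.002,0,0,0,1],
    [0,0,-0.002,0,0,0,1],
    [0,0,-0.001,0,0,0,1],
    [0,0,-0.001,0,0,0,1],
    [0,0,-0.001,0,0,0,1],
    [0,0,-0.001,0,0,0,1],
    [0,0,-0.001,0,0,0,1]
  ]
}}

```text
time_s: 17.17
tool_pos: [0.5662, 0.0668, 0.1937]
eef_rot: [-3.141, 0.0, 1.51]
ft_force: [0.2, -0.1, -3.7]
gripper_width: 0.0179
finger_force: 55.0
```

Request:
{"name": "drive_tool", "arguments": {
  "motion": [
    [-0.0005,0,-0.0013,0,0,0,1],
    [-0.0005,0,-0.0013,0,0,0,1],
    [-0.0005,0,-0.0013,0,0,0,1],
    [-0.0005,0,-0.0013,0,0,0,1],
    [-0.0005,0,-0.0013,0,0,0,1],
    [-0.0005,0,-0.0013,0,0,0,1],
    [-0.0005,0,-0.0013,0,0,0,1],
    [-0.0005,0,-0.0013,0,0,0,1],
    [-0.0005,0,-0.0013,0,0,0,1],
    [-0.0005,0,-0.0013,0,0,0,1]
  ]
}}

```text
time_s: 18.0
tool_pos: [0.5662, 0.0619, 0.2071]
eef_rot: [-3.142, 0.0, 1.51]
ft_force: [0.3, -0.3, -5.4]
gripper_width: 0.0177
finger_force: 55.0
```

```bash
python3 - <<'E'
from h import *
st(); p,W,o=hookwire(.1,(.565,.06)); st()
E
```

```text
{'time_s': 18.0, 'tool_pos': [0.5662, 0.0619, 0.2071], 'eef_rot': [-3.1416, 0.0, 1.5098], 'ft_force': [0.3369, -0.2747, -5.3838], 'moment': [-0.0743, -0.0991, 0.0263], 'gripper_width': 0.0177}
orange 225 [551.4  64.2  96.1] [564.1  66.9 109.4] [577.6  70.3 111.1]
grey 215 [563.   61.2 104. ] [565.9  62.6 115.4] [569.   76.4 148.5]
{'time_s': 18.05, 'tool_pos': [0.5663, 0.0618, 0.2074], 'eef_rot': [3.1412, 0.0001, 1.5097], 'ft_force': [0.2176, -0.4794, -5.8562], 'moment': [-0.1238, -0.0726, -0.0182], 'gripper_width': 0.0178}
```

Request:
{"name": "drive_tool", "arguments": {
  "motion": [
    [-0.0007,0,-0.0014,0,0,0,1],
    [-0.0007,0,-0.0014,0,0,0,1],
    [-0.0007,0,-0.0014,0,0,0,1],
    [-0.0007,0,-0.0014,0,0,0,1],
    [-0.0007,0,-0.0014,0,0,0,1],
    [-0.0007,0,-0.0014,0,0,0,1],
    [-0.0007,0,-0.0014,0,0,0,1],
    [-0.0007,0,-0.0014,0,0,0,1],
    [-0.0007,0,-0.0014,0,0,0,1],
    [-0.0007,0,-0.0014,0,0,0,1]
  ]
}}

```text
time_s: 18.88
tool_pos: [0.5657, 0.0549, 0.2212]
eef_rot: [-3.142, 0.0, 1.51]
ft_force: [0.2, -0.1, -6.1]
gripper_width: 0.0176
finger_force: 55.0
```

Request:
{"name": "drive_tool", "arguments": {
  "motion": [
    [0,0,-0.001,0,0,0,1],
    [0,0,-0.0015,0,0,0,1],
    [0,0,-0.0015,0,0,0,1],
    [0,0,-0.0015,0,0,0,1],
    [0,0,-0.002,0,0,0,1],
    [0,0,-0.002,0,0,0,1],
    [0,0,-0.002,0,0,0,1],
    [0,0,-0.002,0,0,0,1],
    [0,0,-0.001,0,0,0,1],
    [0,0,0,0,0,0,1]
  ]
}}

```text
time_s: 19.72
tool_pos: [0.5659, 0.055, 0.2359]
eef_rot: [3.141, 0.0, 1.51]
ft_force: [0.3, 0.4, -6.1]
gripper_width: 0.018
finger_force: 55.0
```

```bash
python3 - <<'E'
from h import *
st(); p,W,o=hookwire(.13,(.565,.055)); st()
x,y,z=np.moveaxis(W,-1,0)
b=(abs(x-.564)<.006)&(z>.04)&(z<.13)&(y<.045)&(y>-.025)
for y0 in np.arange(-.025,.05,.008):
    k=b&(y>=y0)&(y<y0+.008)
    if k.sum()>2: print(round(y0*1000),k.sum(),np.percentile(z[k],[5,50,95]).round(3))
save(p,'w6.png')
E
```

```text
{'time_s': 19.7167, 'tool_pos': [0.5659, 0.055, 0.2359], 'eef_rot': [3.1411, 0.0, 1.5098], 'ft_force': [0.2701, 0.4333, -6.1468], 'moment': [-0.0411, -0.0861, -0.044], 'gripper_width': 0.018}
orange 239 [550.9  57.2 125.5] [563.9  60.1 138. ] [577.6  64.4 139.9]
grey 230 [562.8  53.7 133.3] [565.8  55.7 144.7] [568.2  69.6 177.7]
{'time_s': 19.7667, 'tool_pos': [0.5658, 0.055, 0.2357], 'eef_rot': [3.1413, 0.0001, 1.5098], 'ft_force': [-0.4501, -0.1606, -6.0391], 'moment': [-0.0484, -0.0749, -0.0028], 'gripper_width': 0.018}
15 8 [0.074 0.075 0.077]
23 39 [0.052 0.062 0.072]
31 16 [0.064 0.084 0.1  ]
39 15 [0.058 0.066 0.102]
```

Request:
{"name": "drive_tool", "arguments": {
  "motion": [
    [0,0,-0.004,0,0,0,1],
    [0,0,-0.007,0,0,0,1],
    [0,0,-0.01,0,0,0,1],
    [0,0,-0.013,0,0,0,1],
    [0,0,-0.015,0,0,0,1],
    [0,0,-0.015,0,0,0,1],
    [0,0,-0.015,0,0,0,1],
    [0,0,-0.013,0,0,0,1],
    [0,0,-0.01,0,0,0,1],
    [0,0,-0.006,0,0,0,1]
  ]
}}

```text
time_s: 20.6
tool_pos: [0.5661, 0.0552, 0.3457]
eef_rot: [3.139, -0.0, 1.51]
ft_force: [-0.3, 0.4, -6.1]
gripper_width: 0.0176
finger_force: 55.0
```

Request:
{"name": "drive_tool", "arguments": {
  "motion": [
    [0,0,-0.004,0,0,0,1],
    [0,0,-0.002,0,0,0,1],
    [0,0,-0.001,0,0,0,1],
    [0,0,0,0,0,0,1],
    [0,0,0,0,0,0,1],
    [0,0,0,0,0,0,1],
    [0,0,0,0,0,0,1],
    [0,0,0,0,0,0,1],
    [0,0,0,0,0,0,1],
    [0,0,0,0,0,0,1]
  ]
}}

```text
time_s: 21.43
tool_pos: [0.5657, 0.055, 0.3505]
eef_rot: [-3.142, 0.0, 1.51]
ft_force: [-0.1, -0.3, -5.3]
gripper_width: 0.0177
finger_force: 55.0
```

```bash
python3 - <<'E'
from h import *
st()
p=shot('scene'); W=cloud(p); x,y,z=np.moveaxis(W,-1,0)
hsv=cv2.cvtColor(p['frame'],cv2.COLOR_RGB2HSV).astype(int)
m=(abs(hsv[...,0]-110)<15)&(hsv[...,1]>100)&(abs(x-.565)<.08)&(abs(y-.05)<.12)&(z>.05)
print('blue',m.sum(),np.percentile(W[m],1,0).round(3),np.percentile(W[m],99,0).round(3)) if m.sum() else 0
for q in ['basket','basket_bar','tray']: print(q,[(np.round(d['location'],3).tolist(),round(d['p'],2)) for d in ctrl.spot_point(p,q)[:2]])
f=p['frame'][60:300,180:480,::-1]; cv2.imwrite('pics/s7.png',cv2.resize(f,None,fx=2.5,fy=2.5,interpolation=cv2.INTER_CUBIC))
E
```

```text
{'time_s': 21.4333, 'tool_pos': [0.5657, 0.055, 0.3505], 'eef_rot': [-3.1415, 0.0001, 1.5098], 'ft_force': [-0.0691, -0.2695, -5.2681], 'moment': [-0.0306, -0.1305, -0.0067], 'gripper_width': 0.0177}
blue 5 [0.548 0.067 0.174] [0.549 0.081 0.194]
basket [([0.565, 0.061, 0.166], 0.93)]
basket_bar [([0.564, 0.046, 0.216], 0.72)]
tray [([0.47, 0.292, -0.0], 0.93), ([0.4, 0.006, -0.005], 0.57)]
```

View pics/s7.png

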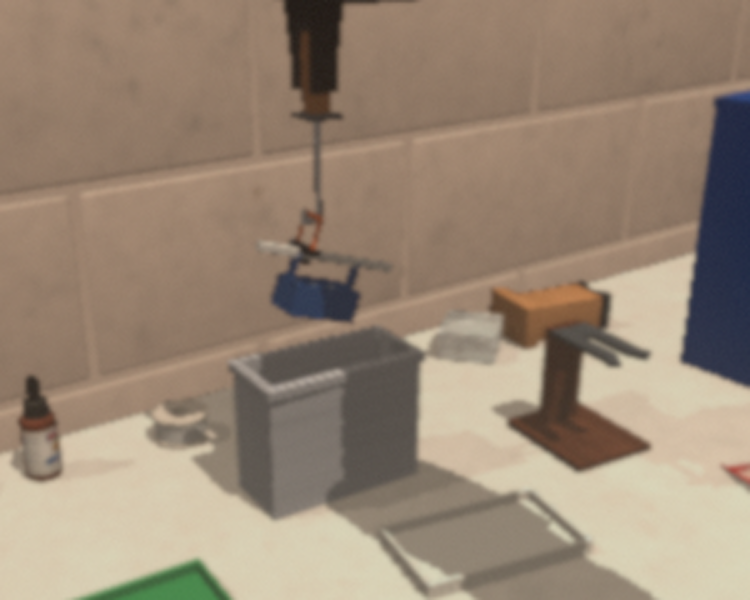

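The basket hangs clear above the tank rim, tilted with its −y end low (basket at crop (315,295)). I carry it smoothly to the green tray.

Request:
{"name": "drive_tool", "arguments": {
  "motion": [
    [0.0027,-0.0014,0,0,0,0,1],
    [0.0054,-0.0027,0,0,0,0,1],
    [0.0081,-0.0041,0,0,0,0,1],
    [0.0108,-0.0055,0,0,0,0,1],
    [0.0135,-0.0068,0,0,0,0,1],
    [0.0135,-0.0068,0,0,0,0,1],
    [0.0135,-0.0068,0,0,0,0,1],
    [0.0135,-0.0068,0,0,0,0,1],
    [0.0135,-0.0068,0,0,0,0,1],
    [0.0135,-0.0068,0,0,0,0,1]
  ]
}}

```text
time_s: 22.47
tool_pos: [0.5168, 0.1682, 0.3507]
eef_rot: [3.141, -0.0, 1.511]
ft_force: [0.3, 0.1, -6.7]
gripper_width: 0.0179
finger_force: 55.0
```

Request:
{"name": "drive_tool", "arguments": {
  "motion": [
    [0.0135,-0.0068,0,0,0,0,1],
    [0.0135,-0.0068,0,0,0,0,1],
    [0.0135,-0.0068,0,0,0,0,1],
    [0.0135,-0.0068,0,0,0,0,1],
    [0.0135,-0.0068,0,0,0,0,1],
    [0.0135,-0.0068,0,0,0,0,1],
    [0.0108,-0.0055,0,0,0,0,1],
    [0.0081,-0.0041,0,0,0,0,1],
    [0.0054,-0.0027,0,0,0,0,1],
    [0.0027,-0.0014,0,0,0,0,1]
  ]
}}

```text
time_s: 23.3
tool_pos: [0.4695, 0.2782, 0.3506]
eef_rot: [3.142, -0.0, 1.511]
ft_force: [-0.9, -0.4, -5.5]
gripper_width: 0.0177
finger_force: 55.0
```

Request:
{"name": "drive_tool", "arguments": {
  "motion": [
    [0,0,0.003,0,0,0,1],
    [0,0,0.008,0,0,0,1],
    [0,0,0.014,0,0,0,1],
    [0,0,0.018,0,0,0,1],
    [0,0,0.02,0,0,0,1],
    [0,0,0.02,0,0,0,1],
    [0,0,0.018,0,0,0,1],
    [0,0,0.014,0,0,0,1],
    [0,0,0.009,0,0,0,1],
    [0,0,0.005,0,0,0,1]
  ]
}}

```text
time_s: 24.13
tool_pos: [0.4701, 0.276, 0.2198]
eef_rot: [-3.14, 0.001, 1.509]
ft_force: [0.2, -0.6, -5.7]
gripper_width: 0.0177
finger_force: 55.0
```

Request:
{"name": "drive_tool", "arguments": {
  "motion": [
    [0,0,0.003,0,0,0,1],
    [0,0,0.001,0,0,0,1],
    [0,0,0,0,0,0,1],
    [0,0,0,0,0,0,1],
    [0,0,0,0,0,0,1],
    [0,0,0,0,0,0,1],
    [0,0,0,0,0,0,1],
    [0,0,0,0,0,0,1],
    [0,0,0,0,0,0,1],
    [0,0,0,0,0,0,1]
  ]
}}

```text
time_s: 24.97
tool_pos: [0.4701, 0.2773, 0.2176]
eef_rot: [3.142, 0.0, 1.51]
ft_force: [0.6, 0.0, -5.3]
gripper_width: 0.0176
finger_force: 55.0
```

```bash
cat >> h.py <<'E'
def basket(cam,c):
    p=shot(cam); W=cloud(p); x,y,z=np.moveaxis(W,-1,0)
    hsv=cv2.cvtColor(p['frame'],cv2.COLOR_RGB2HSV).astype(int); n=(abs(x-c[0])<.06)&(abs(y-c[1])<.1)&(z>.006)
    for l,m in (('blue',n&(abs(hsv[...,0]-110)<15)&(hsv[...,1]>100)),('orange',n&(abs(hsv[...,0]-11)<7)&(hsv[...,1]>150)&(z>.05)),('green rim',n&(abs(hsv[...,0]-65)<15)&(hsv[...,1]>100))):
        if m.sum()>3:
            q=W[m]*1000; print(cam,l,m.sum(),np.percentile(q,2,0).round(),np.percentile(q,98,0).round(),cv2.minAreaRect(q[:,:2].astype(np.float32)))
    for q in ['basket','basket_bar','tray']: print(q,[(np.round(d['location'],3).tolist(),round(d['p'],2)) for d in ctrl.spot_point(p,q)[:2]])
    return p
E
python3 - <<'E'
from h import *
st(); basket('scene',(.466,.288)); basket('wrist',(.466,.288)); st()
E
```

```text
{'time_s': 24.9667, 'tool_pos': [0.4701, 0.2773, 0.2176], 'eef_rot': [3.1415, 0.0, 1.5098], 'ft_force': [0.5524, 0.0211, -5.2792], 'moment': [-0.0149, -0.0927, 0.0115], 'gripper_width': 0.0176}
scene orange 12 [455. 280.  95.] [471. 289. 120.] ((462.03729248046875, 282.0862121582031), (6.623840808868408, 18.972759246826172), 59.22002029418945)
scene green rim 383 [418. 229.   7.] [512. 363.  15.] ((464.89599609375, 290.4019775390625), (144.5946807861328, 91.07149505615234), 86.64546203613281)
basket [([0.471, 0.285, 0.035], 0.88)]
basket_bar [([0.471, 0.267, 0.083], 0.69), ([0.714, -0.253, -0.002], 0.53)]
tray [([0.399, 0.002, -0.003], 0.87), ([0.468, 0.291, 0.001], 0.79)]
wrist blue 672 [452. 246.  37.] [488. 313.  70.] ((469.33331298828125, 279.74066162109375), (67.82762145996094, 35.4005126953125), 87.32518005371094)
wrist orange 2453 [448. 269.  59.] [492. 303. 318.] ((472.84197998046875, 297.7303466796875), (66.04366302490234, 55.224403381347656), 33.0401611328125)
wrist green rim 1477 [419. 216.   6.] [513. 364. 198.] ((466.0228271484375, 289.05694580078125), (147.47950744628906, 88.16813659667969), 85.9524917602539)
basket [([0.471, 0.281, 0.036], 0.81)]
basket_bar [([0.472, 0.272, 0.078], 0.8)]
tray []
{'time_s': 25.3667, 'tool_pos': [0.4701, 0.2772, 0.2175], 'eef_rot': [3.1415, 0.0001, 1.5098], 'ft_force': [0.0278, 0.0432, -6.1843], 'moment': [-0.019, -0.0957, 0.0114], 'gripper_width': 0.0176}
```

Request:
{"name": "drive_tool", "arguments": {
  "motion": [
    [0,0,0.0015,0,0,0,1],
    [0,0,0.0025,0,0,0,1],
    [0,0,0.0025,0,0,0,1],
    [0,0,0.0025,0,0,0,1],
    [0,0,0.0025,0,0,0,1],
    [0,0,0.0025,0,0,0,1],
    [0,0,0.0015,0,0,0,1],
    [0,0,0.0015,0,0,0,1],
    [0,0,0.001,0,0,0,1],
    [0,0,0.001,0,0,0,1]
  ]
}}

```text
time_s: 26.2
tool_pos: [0.4702, 0.2772, 0.1985]
eef_rot: [3.141, -0.0, 1.51]
ft_force: [0.8, 0.2, -3.6]
gripper_width: 0.0176
finger_force: 55.0
```

```bash
python3 - <<'E'
from h import *
st(); p,W,o=hookwire(.09,(.47,.28)); st()
E
```

```text
{'time_s': 26.2, 'tool_pos': [0.4702, 0.2772, 0.1985], 'eef_rot': [3.1414, -0.0, 1.5098], 'ft_force': [0.7518, 0.1969, -3.5706], 'moment': [0.1943, -0.2084, -0.0045], 'gripper_width': 0.0176}
orange 261 [455.6 279.5  85.9] [468.9 282.5 100.6] [482.  287.5 102.3]
grey 224 [467.1 275.9  95.6] [470.  278.  107.5] [472.5 291.8 140.3]
{'time_s': 26.25, 'tool_pos': [0.4702, 0.2774, 0.1985], 'eef_rot': [3.1412, -0.0003, 1.5098], 'ft_force': [-0.7583, 0.7163, -5.0859], 'moment': [0.0877, -0.1603, -0.1063], 'gripper_width': 0.0177}
```

Request:
{"name": "drive_tool", "arguments": {
  "motion": [
    [0.0016,0,0.0005,0,0,0,1],
    [0.0016,0,0.0005,0,0,0,1],
    [0.0016,0,0.0005,0,0,0,1],
    [0.0016,0,0.0005,0,0,0,1],
    [0.0016,0,0.0005,0,0,0,1],
    [0.0015,0,0.0006,0,0,0,1],
    [0.0015,0,0.0006,0,0,0,1],
    [0.0015,0,0.0006,0,0,0,1],
    [0.0015,0,0.0006,0,0,0,1],
    [0.0015,0,0.0006,0,0,0,1]
  ]
}}

```text
time_s: 27.08
tool_pos: [0.4711, 0.2927, 0.1929]
eef_rot: [3.142, 0.0, 1.51]
ft_force: [-0.4, 0.1, -5.9]
gripper_width: 0.0174
finger_force: 55.0
```

```bash
python3 - <<'E'
from h import *
st(); p,W,o=hookwire(.08,(.47,.293)); st(); basket('wrist',(.468,.29))
E
```

```text
{'time_s': 27.0833, 'tool_pos': [0.4711, 0.2927, 0.1929], 'eef_rot': [3.1416, 0.0002, 1.5097], 'ft_force': [-0.4106, 0.1447, -5.9287], 'moment': [-0.1491, -0.035, -0.007], 'gripper_width': 0.0174}
orange 238 [456.1 295.   76. ] [469.4 297.9  94.8] [482.2 301.5  96.9]
grey 211 [467.9 292.   90.5] [470.4 293.4 100.9] [474.  307.2 134. ]
{'time_s': 27.1333, 'tool_pos': [0.471, 0.293, 0.1928], 'eef_rot': [-3.1414, 0.0001, 1.5101], 'ft_force': [-0.5456, -0.2349, -4.3213], 'moment': [-0.1257, -0.0515, -0.0302], 'gripper_width': 0.0176}
wrist blue 371 [452. 261.  20.] [486. 317.  42.] ((469.05926513671875, 285.3352966308594), (62.8277702331543, 35.42851257324219), 89.42819213867188)
wrist orange 2281 [450. 285.  79.] [495. 319. 293.] ((472.4078674316406, 316.3158874511719), (57.59832763671875, 56.43101119995117), 40.45492172241211)
wrist green rim 1581 [419. 223.   6.] [513. 364. 195.] ((465.9490051269531, 289.07916259765625), (147.419677734375, 88.45191192626953), 86.02314758300781)
basket [([0.468, 0.284, 0.009], 0.89)]
basket_bar [([0.471, 0.279, 0.059], 0.85)]
tray []
```

Request:
{"name": "drive_tool", "arguments": {
  "motion": [
    [0.0014,0,0.0007,0,0,0,1],
    [0.0014,0,0.0007,0,0,0,1],
    [0.0014,0,0.0007,0,0,0,1],
    [0.0014,0,0.0008,0,0,0,1],
    [0.0014,0,0.0008,0,0,0,1],
    [0.0014,0,0.0008,0,0,0,1],
    [0.0014,0,0.0009,0,0,0,1],
    [0.0014,0,0.0009,0,0,0,1],
    [0.0014,0,0.0009,0,0,0,1],
    [0.0014,0,0.0009,0,0,0,1]
  ]
}}

```text
time_s: 28.17
tool_pos: [0.472, 0.3069, 0.1849]
eef_rot: [3.141, -0.0, 1.51]
ft_force: [-0.1, 0.4, -0.6]
gripper_width: 0.0175
finger_force: 55.0
```

```bash
python3 - <<'E'
from h import *
st(); p,W,o=hookwire(.07,(.47,.303)); st(); basket('wrist',(.468,.29))
x,y,z=np.moveaxis(W,-1,0)
b=(abs(x-.470)<.005)&(z>.03)&(z<.085)
for y0 in np.arange(.2,.37,.012):
    k=b&(y>=y0)&(y<y0+.012)
    if k.sum()>2: print(round(y0*1000),k.sum(),np.percentile(z[k],[10,50,90]).round(3))
E
```

```text
{'time_s': 28.1667, 'tool_pos': [0.472, 0.3069, 0.1849], 'eef_rot': [3.1414, -0.0001, 1.5098], 'ft_force': [-0.0638, 0.3707, -0.6353], 'moment': [0.0711, -0.0663, 0.0004], 'gripper_width': 0.0175}
orange 220 [457.6 308.2  68.1] [470.5 311.3  87.4] [482.8 312.9  89.2]
grey 207 [468.9 306.2  81.4] [471.3 307.7  92.4] [474.9 321.5 126.5]
{'time_s': 28.2167, 'tool_pos': [0.472, 0.3073, 0.1849], 'eef_rot': [3.1413, -0.0006, 1.5102], 'ft_force': [0.1187, -0.0713, -3.0514], 'moment': [0.1216, -0.1365, -0.0615], 'gripper_width': 0.0176}
wrist blue 260 [452. 277.  12.] [487. 319.  33.] ((469.6083679199219, 297.4227294921875), (42.605918884277344, 35.005714416503906), 88.30397033691406)
wrist orange 2231 [458. 299.  76.] [497. 332. 285.] ((474.4817810058594, 330.0289306640625), (57.8607292175293, 55.40577697753906), 39.41233444213867)
wrist green rim 1545 [420. 237.   6.] [513. 364. 195.] ((466.2746887207031, 293.3327941894531), (139.83935546875, 88.41766357421875), 85.97472381591797)
basket [([0.47, 0.284, 0.005], 0.58)]
basket_bar [([0.472, 0.289, 0.055], 0.56)]
tray []
284 23 [0.057 0.058 0.059]
296 27 [0.057 0.062 0.084]
308 127 [0.056 0.061 0.083]
320 144 [0.057 0.058 0.059]
332 137 [0.057 0.058 0.059]
344 133 [0.056 0.058 0.059]
```

The basket stands flat (bar top at z=0.058 along its length) and the hook is unloaded. I lower the hook, back it out toward −y and go up.

Request:
{"name": "drive_tool", "arguments": {
  "motion": [
    [-0.0005,0,0.001,0,0,0,1],
    [-0.0005,0,0.0015,0,0,0,1],
    [0,0,0.0015,0,0,0,1],
    [0,0,0.0015,0,0,0,1],
    [0,0,0.0015,0,0,0,1],
    [0,0,0.0015,0,0,0,1],
    [0,0,0.0015,0,0,0,1],
    [0,0,0.0015,0,0,0,1],
    [0,0,0.001,0,0,0,1],
    [0,0,0,0,0,0,1]
  ]
}}

```text
time_s: 29.25
tool_pos: [0.4718, 0.3056, 0.1721]
eef_rot: [-3.141, 0.0, 1.51]
ft_force: [-0.9, -0.1, -0.9]
gripper_width: 0.0174
finger_force: 55.0
```

```bash
python3 - <<'E'
from h import *
st(); p,W,o=hookwire(.063,(.47,.303)); st()
E
```

```text
{'time_s': 29.25, 'tool_pos': [0.4718, 0.3056, 0.1721], 'eef_rot': [-3.1413, 0.0003, 1.5098], 'ft_force': [-0.9484, -0.0704, -0.902], 'moment': [0.0189, -0.0789, 0.0128], 'gripper_width': 0.0174}
orange 272 [457.3 305.8  60.1] [469.7 311.4  87.2] [482.9 313.2  89.2]
grey 294 [462.8 305.2  61.1] [471.  310.9  75.2] [477.6 320.1 112.8]
{'time_s': 29.3, 'tool_pos': [0.4718, 0.3056, 0.1723], 'eef_rot': [-3.1415, 0.0002, 1.5098], 'ft_force': [0.1797, -0.6056, -1.1181], 'moment': [-0.023, -0.0939, -0.0454], 'gripper_width': 0.018}
```

Request:
{"name": "drive_tool", "arguments": {
  "motion": [
    [-0.0015,0,0,0,0,0,1],
    [-0.003,0,0,0,0,0,1],
    [-0.003,0,0,0,0,0,1],
    [-0.003,0,0,0,0,0,1],
    [-0.003,0,0,0,0,0,1],
    [-0.003,0,0,0,0,0,1],
    [-0.003,0,0,0,0,0,1],
    [-0.003,0,0,0,0,0,1],
    [-0.003,0,0,0,0,0,1],
    [-0.0015,0,0,0,0,0,1]
  ]
}}

```text
time_s: 30.13
tool_pos: [0.4703, 0.2781, 0.1724]
eef_rot: [3.141, 0.0, 1.509]
ft_force: [-0.3, 0.7, -1.0]
gripper_width: 0.0179
finger_force: 55.0
```

```bash
python3 - <<'E'
from h import *
st(); p,W,o=hookwire(.063,(.47,.29)); st()
E
```

```text
{'time_s': 30.1333, 'tool_pos': [0.4703, 0.2781, 0.1724], 'eef_rot': [3.1415, 0.0003, 1.5094], 'ft_force': [-0.3239, 0.729, -1.0288], 'moment': [-0.0057, -0.113, -0.0161], 'gripper_width': 0.0179}
orange 279 [457.4 304.2  59.6] [470.5 311.1  87.4] [482.8 317.4  89.3]
grey 362 [463.2 277.1  61. ] [469.9 283.7  73.8] [476.2 316.5 112.7]
{'time_s': 30.1833, 'tool_pos': [0.4703, 0.278, 0.1724], 'eef_rot': [3.1415, 0.0004, 1.5093], 'ft_force': [0.5313, -1.0597, -0.9071], 'moment': [-0.0275, -0.1091, -0.0157], 'gripper_width': 0.0175}
```

Request:
{"name": "drive_tool", "arguments": {
  "motion": [
    [0,0,-0.004,0,0,0,1],
    [0,0,-0.01,0,0,0,1],
    [0,0,-0.015,0,0,0,1],
    [0,0,-0.015,0,0,0,1],
    [0,0,-0.015,0,0,0,1],
    [0,0,-0.015,0,0,0,1],
    [0,0,-0.015,0,0,0,1],
    [0,0,-0.015,0,0,0,1],
    [0,0,-0.01,0,0,0,1],
    [0,0,-0.004,0,0,0,1]
  ]
}}

```text
time_s: 31.02
tool_pos: [0.4706, 0.2794, 0.2926]
eef_rot: [3.139, -0.001, 1.51]
ft_force: [0.2, 0.3, -0.9]
gripper_width: 0.0177
finger_force: 55.0
```

```bash
python3 - <<'E'
from h import *
st()
def proj(p,E,X):
    c=np.linalg.inv(E)@np.r_[X,1]; a,b=c[0]/-c[2],-c[1]/-c[2]; f=1+p['k1']*(a*a+b*b); K=p['mtx']; return [round(K[0,0]*a*f+K[0,2]),round(K[1,1]*b*f+K[1,2])]
ps=shot('scene'); pw=ctrl.camera('wrist')
M=np.eye(4); M[:3,:3]=R.from_euler('xyz',[3.141,-.001,3.059]).as_matrix(); M[:3,3]=[.4675,-.1947,.2822]
Ew=M@pw['mount']
pts={'shaft0':(.4665,-.193,.028),'shaft70':(.4665,-.193,.07),'tip-x':(.4525,-.192,.037),'tip+y':(.468,-.179,.037),'tip+x':(.480,-.194,.037),'tip-y':(.465,-.207,.037)}
for k,X in pts.items(): print(k,'scene',proj(ps,ps['E'],X),'wrist',proj(pw,Ew,X))
a=cv2.imread('pics/scene0.png')[185:250,385:450]; b=cv2.imread('pics/w2.png')[130:225,270:370]
im=np.zeros((580,800,3),np.uint8)
im[:390,:390]=cv2.resize(a,(390,390),interpolation=cv2.INTER_CUBIC); im[:380,395:795]=cv2.resize(b,(400,380),interpolation=cv2.INTER_CUBIC)
cv2.imwrite('pics/chk.png',im[:400])
c=shot('top'); 
for q in ['basket','basket_bar']: print(q,[(np.round(d['location'],3).tolist(),round(d['p'],2)) for d in ctrl.spot_point(c,q)[:1]])
E
```

```text
{'time_s': 31.0167, 'tool_pos': [0.4706, 0.2794, 0.2926], 'eef_rot': [3.1393, -0.0014, 1.5102], 'ft_force': [0.2254, 0.3397, -0.8583], 'moment': [-0.0031, -0.0773, 0.0115], 'gripper_width': 0.0177}
shaft0 scene [416, 228] wrist [318, 165]
shaft70 scene [418, 212] wrist [318, 172]
tip-x scene [421, 227] wrist [318, 154]
tip+y scene [412, 226] wrist [330, 167]
tip+x scene [413, 222] wrist [318, 178]
tip-y scene [421, 223] wrist [306, 166]
basket [([0.475, 0.287, 0.003], 0.66)]
basket_bar [([0.47, 0.286, 0.054], 0.55)]
```

View pics/chk.png

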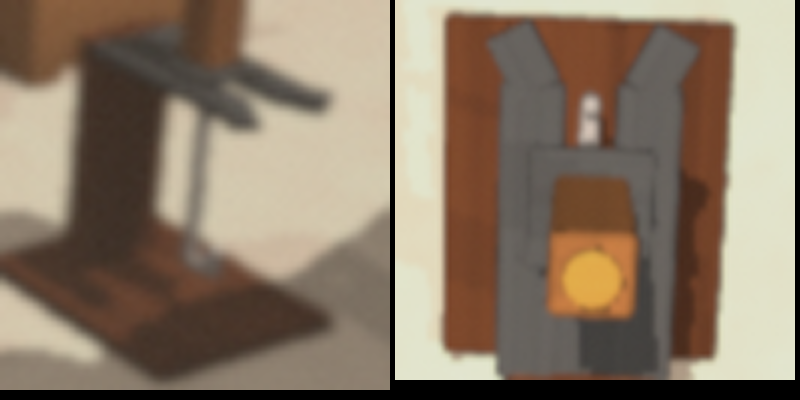

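The crop confirms the hook originally pointed to world −x (out of the slot, crop (590,115)), so I return the rod in the same orientation it hung in. Turning back and travelling to the pre-stand point.

Request:
{"name": "drive_tool", "arguments": {
  "motion": [
    [0,0,0,0,0,-0.11,1],
    [0,0,0,0,0,-0.11,1],
    [0,0,0,0,0,-0.11,1],
    [0,0,0,0,0,-0.11,1],
    [0,0,0,0,0,-0.11,1],
    [0,0,0,0,0,-0.11,1],
    [0,0,0,0,0,-0.11,1],
    [0,0,0,0,0,-0.11,1],
    [0,0,0,0,0,-0.11,1],
    [0,0,0,0,0,-0.11,1]
  ]
}}

```text
time_s: 32.1
tool_pos: [0.4699, 0.2785, 0.2896]
eef_rot: [-3.14, -0.001, 2.615]
ft_force: [0.3, -0.6, -1.6]
gripper_width: 0.0176
finger_force: 55.0
```

Request:
{"name": "drive_tool", "arguments": {
  "motion": [
    [0,0,0,0,0,-0.11,1],
    [0,0,0,0,0,-0.11,1],
    [0,0,0,0,0,-0.11,1],
    [0,0,0,0,0,-0.11,1],
    [0,-0.012,0,0,0,0,1],
    [0,-0.024,0,0,0,0,1],
    [0,-0.03,0,0,0,0,1],
    [0,-0.03,0,0,0,0,1],
    [0,-0.03,0,0,0,0,1],
    [0,-0.03,0,0,0,0,1]
  ]
}}

```text
time_s: 32.93
tool_pos: [0.4552, 0.1219, 0.2897]
eef_rot: [-3.141, -0.001, 3.05]
ft_force: [0.8, 0.9, -1.1]
gripper_width: 0.0176
finger_force: 55.0
```

Request:
{"name": "drive_tool", "arguments": {
  "motion": [
    [0.002,-0.03,0,0,0,0,1],
    [0.002,-0.03,0,0,0,0,1],
    [0.002,-0.03,0,0,0,0,1],
    [0.002,-0.03,0,0,0,0,1],
    [0.002,-0.03,0,0,0,0,1],
    [0.002,-0.03,0,0,0,0,1],
    [0.002,-0.03,0,0,0,0,1],
    [0.002,-0.03,0,0,0,0,1],
    [0.002,-0.03,0,0,0,0,1],
    [0.002,-0.025,0,0,0,0,1]
  ]
}}

```text
time_s: 33.77
tool_pos: [0.4079, -0.1706, 0.2897]
eef_rot: [-3.142, -0.001, 3.049]
ft_force: [0.3, 0.2, -1.4]
gripper_width: 0.0176
finger_force: 55.0
```

Request:
{"name": "drive_tool", "arguments": {
  "motion": [
    [0.001,-0.015,0,0,0,0,1],
    [0,-0.005,0,0,0,0,1],
    [0,0,0,0,0,0,1],
    [0,0,0,0,0,0,1],
    [0,0,0,0,0,0,1],
    [0,0,0,0,0,0,1],
    [0,0,0,0,0,0,1],
    [0,0,0,0,0,0,1],
    [0,0,0,0,0,0,1],
    [0,0,0,0,0,0,1]
  ]
}}

```text
time_s: 34.6
tool_pos: [0.4062, -0.1882, 0.2905]
eef_rot: [-3.141, 0.0, 3.05]
ft_force: [-0.7, 0.3, -1.6]
gripper_width: 0.0175
finger_force: 55.0
```

```bash
python3 - <<'E'
from h import *
st(); delta([.406,-.1885,.1405],3.0498)
p=shot('wrist'); W=cloud(p); t=T(); x,y,z=np.moveaxis(W,-1,0)
oz=t[2,3]-.1065
Q=(W-t[:3,3])@t[:3,:3]*1000
for a,b in ((.001,.012),(.03,.06)):
    m=(z>oz+a)&(z<oz+b)&(abs(x-t[0,3])<.03)&(abs(y-t[1,3])<.02)
    print('rod, tool mm',m.sum(),Q[m].min(0).round(1),Q[m].max(0).round(1),Q[m].mean(0).round(1))
E
```

```text
{'time_s': 34.6, 'tool_pos': [0.4062, -0.1882, 0.2905], 'eef_rot': [-3.1415, 0.0001, 3.05], 'ft_force': [-0.7132, 0.2894, -1.6393], 'moment': [0.1045, -0.1394, -0.0118], 'gripper_width': 0.0175}
tool delta mm [  0.2  -0.3 150. ] rv [-0.  0.  0.]
rod, tool mm 118 [ 0.  -3.3 94.8] [ 16.    2.2 104.4] [  6.5  -0.6 100.3]
rod, tool mm 67 [ 0.1 -3.  57. ] [ 2.3  2.  76.3] [ 1.4 -0.5 66.5]
```

Request:
{"name": "drive_tool", "arguments": {
  "motion": [
    [0,0,0.006,0,0,0,1],
    [0,0,0.014,0,0,0,1],
    [0,0,0.02,0,0,0,1],
    [0,0,0.02,0,0,0,1],
    [0,0,0.022,0,0,0,1],
    [0,0,0.022,0,0,0,1],
    [0,0,0.02,0,0,0,1],
    [0,0,0.014,0,0,0,1],
    [0,0,0.008,0,0,0,1],
    [0,0,0.004,0,0,0,1]
  ]
}}

```text
time_s: 35.48
tool_pos: [0.4055, -0.1881, 0.1392]
eef_rot: [3.141, -0.002, 3.05]
ft_force: [-0.2, -0.6, -2.0]
gripper_width: 0.0178
finger_force: 55.0
```

Request:
{"name": "drive_tool", "arguments": {
  "motion": [
    [0,0,0,0,0,0,1],
    [-0.003,0,0,0,0,0,1],
    [-0.006,0,0,0,0,0,1],
    [-0.008,0,0,0,0,0,1],
    [-0.01,0,0,0,0,0,1],
    [-0.01,0,0,0,0,0,1],
    [-0.01,0,0,0,0,0,1],
    [-0.008,0,0,0,0,0,1],
    [-0.005,0,0,0,0,0,1],
    [0,0,0,0,0,0,1]
  ]
}}

```text
time_s: 36.32
tool_pos: [0.4669, -0.1937, 0.1402]
eef_rot: [3.141, 0.0, 3.05]
ft_force: [-0.9, -0.3, -1.1]
gripper_width: 0.0177
finger_force: 55.0
```

```bash
python3 - <<'E'
from h import *
st(); delta([.4662,-.1940,.1315],3.0498)
E
```

```text
{'time_s': 36.3167, 'tool_pos': [0.4669, -0.1937, 0.1402], 'eef_rot': [3.1411, 0.0001, 3.0504], 'ft_force': [-0.9326, -0.3152, -1.0524], 'moment': [0.092, -0.1703, 0.0397], 'gripper_width': 0.0177}
tool delta mm [ 0.7 -0.3  8.7] rv [0.    0.    0.001]
```

Request:
{"name": "drive_tool", "arguments": {
  "motion": [
    [0.0005,0,0.001,0,0,0,1],
    [0,0,0.0012,0,0,0,1],
    [0,0,0.0012,0,0,0,1],
    [0,0,0.0012,0,0,0,1],
    [0,0,0.0012,0,0,0,1],
    [0,0,0.001,0,0,0,1],
    [0,0,0.0008,0,0,0,1],
    [0,0,0.0006,0,0,0,1],
    [0,0,0,0,0,0,1],
    [0,0,0,0,0,0,1]
  ]
}}

```text
time_s: 37.15
tool_pos: [0.4654, -0.1938, 0.1323]
eef_rot: [-3.142, 0.0, 3.05]
ft_force: [-0.0, -0.9, -1.1]
gripper_width: 0.0174
finger_force: 55.0
```

```bash
python3 - <<'E'
from h import *
st(); ctrl.camera('wrist'); st()
E
```

```text
{'time_s': 37.15, 'tool_pos': [0.4654, -0.1938, 0.1323], 'eef_rot': [-3.1415, 0.0001, 3.0498], 'ft_force': [-0.0218, -0.89, -1.087], 'moment': [0.1088, -0.1254, 0.0009], 'gripper_width': 0.0174}
{'time_s': 37.2, 'tool_pos': [0.4654, -0.1939, 0.1323], 'eef_rot': [-3.1415, 0.0001, 3.0498], 'ft_force': [-0.2288, 0.1405, -1.308], 'moment': [0.1197, -0.1831, -0.035], 'gripper_width': 0.0175}
```

Request:
{"name": "drive_tool", "arguments": {
  "motion": [
    [-0.0005,0,0.0004,0,0,0,1],
    [0,0,0.0004,0,0,0,1],
    [0,0,0.0002,0,0,0,1],
    [0,0,0,0,0,0,1],
    [0,0,0,0,0,0,1],
    [0,0,0,0,0,0,0.75],
    [0,0,0,0,0,0,0.7],
    [0,0,0,0,0,0,0.6],
    [0,0,0,0,0,0,0.5],
    [0,0,0,0,0,0,0.4]
  ]
}}

```text
time_s: 38.03
tool_pos: [0.4658, -0.1939, 0.1312]
eef_rot: [-3.142, -0.0, 3.05]
ft_force: [-0.1, 0.4, 0.1]
gripper_width: 0.0386
finger_force: 0.0
```

Request:
{"name": "drive_tool", "arguments": {
  "motion": [
    [0,0,0,0,0,0,0.3],
    [0,0,0,0,0,0,0.2],
    [0,0,0,0,0,0,0.1],
    [0,0,0,0,0,0,0.05],
    [0,0,0,0,0,0,0],
    [0,0,0,0,0,0,0],
    [0,0,0,0,0,0,0],
    [0,0,0,0,0,0,0],
    [0,0,0,0,0,0,0],
    [0,0,0,0,0,0,0]
  ]
}}

```text
time_s: 38.87
tool_pos: [0.4659, -0.1939, 0.1312]
eef_rot: [-3.141, 0.0, 3.05]
ft_force: [0.7, -0.7, 0.4]
gripper_width: 0.0867
finger_force: 0.0
```

Request:
{"name": "drive_tool", "arguments": {
  "motion": [
    [0,0,-0.004,0,0,0,0],
    [0,0,-0.01,0,0,0,0],
    [0,0,-0.018,0,0,0,0],
    [0,0,-0.02,0,0,0,0],
    [0,0,-0.02,0,0,0,0],
    [0,0,-0.02,0,0,0,0],
    [0,0,-0.02,0,0,0,0],
    [0,0,-0.018,0,0,0,0],
    [0,0,-0.015,0,0,0,0],
    [0,0,-0.005,0,0,0,0]
  ]
}}

```text
time_s: 39.7
tool_pos: [0.4667, -0.1941, 0.2846]
eef_rot: [-3.14, 0.004, 3.05]
ft_force: [-0.4, -0.3, -0.5]
gripper_width: 0.087
finger_force: 0.0
```

```bash
python3 - <<'E'
from h import *
st()
p=shot('wrist'); W=cloud(p); x,y,z=np.moveaxis(W,-1,0)
for q in ['hook_rod','rod_handle','rod_flange']: print(q,[(np.round(d['location'],4).tolist(),round(d['p'],2)) for d in ctrl.spot_point(p,q)[:1]])
n=(abs(x-.467)<.09)&(abs(y+.194)<.06)
for l,m in (('handle top',n&(z>.166)&(z<.18)),('flange',n&(z>.1125)&(z<.119))):
    print(l,m.sum(),cv2.minAreaRect((W[m][:,:2]*1000).astype(np.float32)),np.median(W[m],0).round(4))
c=basket('top',(.466,.288)); basket('scene',(.466,.288))
for q in ['solder_spool','tape_roll','parts_box','dye_bottle']: print(q,[(np.round(d['location'],3).tolist(),round(d['p'],2)) for d in ctrl.spot_point(c,q)[:1]])
W=cloud(c); x,y,z=np.moveaxis(W,-1,0)
b=(abs(x-.470)<.02)&(z>.05)&(z<.064)
for y0 in np.arange(.21,.37,.02):
    k=b&(y>=y0)&(y<y0+.02)
    if k.sum()>2: print(round(y0*1000),k.sum(),np.median(x[k]).round(4),np.median(z[k]).round(4))
E
```

```text
{'time_s': 39.7, 'tool_pos': [0.4667, -0.1941, 0.2846], 'eef_rot': [-3.1402, 0.0039, 3.0499], 'ft_force': [-0.4073, -0.2718, -0.4879], 'moment': [0.0848, -0.1696, -0.0264], 'gripper_width': 0.087}
hook_rod [([0.4684, -0.193, 0.0271], 0.94)]
rod_handle [([0.4676, -0.1944, 0.1489], 0.97)]
rod_flange [([0.4678, -0.1963, 0.1089], 0.68)]
handle top 498 ((466.6360778808594, -194.8330535888672), (17.148637771606445, 17.96922492980957), 84.62017822265625) [ 0.4654 -0.1946  0.1741]
flange 453 ((459.9034118652344, -194.79542541503906), (31.276323318481445, 43.09275817871094), 84.61661529541016) [ 0.4593 -0.1927  0.1139]
top blue 38 [450. 255.  10.] [487. 316.  62.] ((468.0042419433594, 285.2347106933594), (60.8929328918457, 36.428443908691406), 87.03291320800781)
top orange 21 [456. 304.  57.] [482. 313.  93.] ((469.1826171875, 309.5035705566406), (8.669848442077637, 25.7464599609375), 75.88273620605469)
top green rim 458 [421. 214.   6.] [512. 362.  18.] ((466.0292663574219, 288.9208068847656), (150.74839782714844, 87.66481018066406), 85.9590072631836)
basket [([0.474, 0.285, 0.004], 0.81)]
b
[... 195 characters left out ...]
5), (15.860065460205078, 1.4622646570205688), 0.9105701446533203)
scene green rim 297 [418. 232.   7.] [512. 364.  14.] ((464.727294921875, 292.2911376953125), (140.88243103027344, 88.92343139648438), 86.374267578125)
basket [([0.47, 0.288, 0.004], 0.59)]
basket_bar [([0.471, 0.284, 0.055], 0.62)]
tray [([0.4, 0.005, -0.0], 0.92), ([0.468, 0.294, -0.0], 0.85)]
solder_spool [([0.718, 0.118, 0.002], 0.62)]
tape_roll [([0.718, -0.069, -0.003], 0.82)]
parts_box [([0.708, -0.255, 0.003], 0.76)]
dye_bottle [([0.728, 0.256, 0.002], 0.7)]
210 11 0.466 0.0576
230 23 0.4661 0.0585
250 30 0.4678 0.0575
270 28 0.4679 0.0576
290 52 0.4695 0.0601
310 29 0.4696 0.0604
330 22 0.47 0.0582
350 4 0.4701 0.0593
```

```bash
python3 -c "
from plant import ctrl
print(ctrl.close_job())"
```

```text
the job is handed in; nothing more can be done
None
```

I handed the job in at about 40 s: the basket stands flat in the green drip tray, the rod is unhooked and hanging back in its stand, and the bystanders I re-measured hadn't moved. I hung the rod with its hook toward the slot opening (−x), the way I found it, not toward the stand's +y as described.

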